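# Close up the tong rack and give the red tongs their own holder

### The arm

A 6-joint arm with a two-finger parallel gripper is mounted at the origin on the work surface; the furniture and walls round the work are solid. World frame = base frame: x ahead of the robot, y to its left, z up, the work surface at z = 0. Lengths are in m, angles in degrees, forces in N, time in s.
With the tool pointing down it reaches from about 0.25 to 0.775 m from the base axis. Payload 4 kg.
Tool frame: the origin (TCP) lies at the very end of the fingers, on their centre line; the grasp point (between the pads) lies 19 mm behind it (manip.grip_depth is the distance from the TCP to the grasp point, in m); z points along the fingers, y is the direction in which the jaws open and shut (so a half turn about z gives the same grasp; the last joint's range is limited). The gripper opens to 94 mm and grips with 3 to 60 N. Pads are 16 mm wide; open, the fingers measure 119 mm over their backs; the gripper's body (75 mm by 177 mm) begins 78 mm behind the grasp point.
Start: joints at [57.29, 4.996, 78.535, -0, 96.463, -5.907], TCP at [0.248, 0.491, 0.206] pointing down, gripper open.
Joint ranges: [-177.83, 177.83], [-43.37, 116.18], [15.69, 146.23], [-61.86, 241.86], [9.47, 152.12], [-147.06, 147.06]. Speed limits (degrees/s): [159.86, 159.86, 180, 180, 180, 180].

### API

Orientations are given as [roll, pitch, yaw] about the fixed x, y, z axes, in that order (R = Rz(yaw) Ry(pitch) Rx(roll)).
In Python, from cell import readout, cams, workorder, manip gives the robot as it stands.
- The arm moves only by the tool drive_tool, never from a script. Its argument "plan" is one flat list of numbers, 7 for each row, row after row: the finger opening in m, from 0 to 0.094, then the shift along the tool's x, y, z in m, then the turn, a rotation vector about the tool's x, y, z in rad. In form: [grip, dx, dy, dz, wx, wy, wz, grip, dx, dy, dz, wx, wy, wz, ...]. A call has 1 to 5 rows; each row shifts and turns the commanded pose from where the row before left it, along the tool's axes as they then stand; what a row does not reach is not made up. A row lasts 1/12 s, in which the tool goes at most 41.7 mm and 7.16 degrees, less where a joint would pass 70% of its speed; a pose out of reach is approached as far as the arm can. A call is refused whole if a number of a shift passes 0.0417 or a number of a turn 0.125, either way. A call with a gripper value outside its range is refused whole. The fingers move at their own pace and stop on an object; the grip force is fixed at half the most. Time passes only in rows, so rows that do not move let the fingers close. It gives the time, the measured TCP pose, the force and the opening at its end, in the units of the state.
- readout.observe(): the state, without advancing time (a new reading comes with each control period).
- cams.read_camera(name): name is "scene" or "top" or "wrist"; returns a dict with "img" (400x640x3 uint8, blue, green, red), "camera_matrix" (3x3 intrinsics, pixels), "xyz" and "orientation" of the camera in the world; the wrist camera has in their place "mount" (4x4, takes a point from camera to tool coordinates, whose origin is the TCP and whose axes are the flange's). Camera axes: x right, y down, z forward; pixel columns grow to the right and rows downward; lengths in m; the calibration is good to about 2 mm. A picture is of the moment at which its call begins: read the wrist's pose just before it. There is no depth.
- workorder.hand_in(): hands the job in, once; it reports no verdict.
The state is a dict: "t": time; "q": joint angles; "joint_velocities": joint speeds; "effort": joint torques, N m; "ee_pos": TCP position; "orientation": TCP orientation; "ft_force": force on the tool from outside, world axes, zero at the start; "torque": the same for the moment, N m; "grip_width": finger opening in m.
Only numpy, scipy, OpenCV 4.12 (cv2) and the standard library are available. Lean on these libraries where they do the work, as an engineer would, in place of code of your own. Each camera call takes 0.05 s, during which the arm holds its last target.

### The job

The fixer tongs must stop sharing a holder with the developer tongs. Set the loose red tong holder down over the rail of the drip rack, in the space between the white holder and the black sliding stop, and close the row up with the stop, so that the red holder sits level on the rail, butted flush against the white one, with the stop tight up against its other side and no gap on either side. Move the red-tipped tongs from the white holder into either slot of the red one, right down and upright with the tips up; leave the black-tipped tongs standing in the white holder and the brown bottle where it is.

Things in the scene. Friction and masses are not known exactly. Their poses are not given: they have to be found in the camera images.
- rack: Fixed drip rack: grey drip board 92 x 330 x 6 mm (lip 11 mm high) with an aluminium rail 36 mm wide (x), 302 mm long (y), its top 22 mm above the table. Origin: centre of the underside, on the table; y along the rail towards the white holder, z up. The white holder, same shape as the red one, is fixed on the rail from y = +60 to +140 mm, top at z = 94 mm, slots at y = +80 and +120 mm
- butt_face (a point): Middle of the white holder's free end face, which looks along -y of the rack, at rack (0, 60, 55) mm; the red holder must butt against it, its length along the rail, either way round. Seated and flush, the red holder's origin is at rack (0, 20, 10) mm
- red_holder: Loose red plastic tong holder, 0.2 kg, same either way round, standing on the table. Origin: centre of the underside; y along its 80 mm length, z up. Two skirts (z 0 to 12 mm, 40 mm apart inside, flared to 47 at the foot) straddle the rail, their roof rests on the rail top. Saddle 56 mm wide (x) up to z = 18, body 44 mm wide from there to the top at z = 84 mm: grip across the 44 mm
- slot_a (a point): Middle of the mouth of the red holder's slot at its y = -20 mm, at its top (z = 84 mm); slot 15 mm (x) by 30 mm (y) with a 3 mm chamfer at the mouth, its floor at z = 18 mm
- slot_b (a point): The same for the slot at y = +20 mm
- end_stop (a joint): Black sliding stop on the rail, 24 mm long, 44 mm wide (54 at the foot), top 70 mm above the table (81 with its 20 mm screw head). Value in m: 0 = row closed up, its face at rack y = -20 mm; grows as it slides away along -y of the rack (starts 0.042 to 0.072). It drags with about 3.5 N and stays where left; push it from behind or grip its 44 mm sides
- stop_face (a point): Middle of the stop's face that looks along +y of the rack at the holders, 55 mm above the table; the stop's back face lies 24 mm farther along -y of the rack
- tongs_red: Wooden print tongs with red tips, 26 x 191 x 12 mm, 24 g, standing tips up in a slot of the white holder (which one varies), top about 218 mm above the table. Body -y points along the tongs to the tips, so y points down; x is the 26 mm width, along the rail when standing; z is the 12 mm thickness, across the rail
- tongs_red_foot (a point): Lower end of the red-tipped tongs, on their centre line; fully down, it stands on the slot floor 18 mm above the holder's underside
- tongs_red_top (a point): Upper (tip) end of the red-tipped tongs, on their centre line, 190 mm from the foot
- tongs_black: Same tongs with black tips, standing in the other slot of the white holder; to be left there
- tongs_black_foot (a point): Lower end of the black-tipped tongs, on their centre line
- brown_bottle: Brown bottle with a black cap, 62 mm across, 115 mm high, standing on the table near the red holder; origin at its foot; to be left alone
Not all that is in view belongs to the job. What is shaped like the tongs_red but blue is not meant.

How it is judged:
By the outcome, as a careful person would: the job done as asked, in the order asked, and still so for the second after the job is handed in, with the robot touching nothing.
It also fails if it takes over 72 s, if anything falls off the work surface, if the arm or the gripper's body presses on something with over 40 N, if the wrist force passes 120 N, or if a joint passes its speed limit or range.

## Working session

There is one attempt and no reset: what is moved stays moved. The work goes in short steps, Python scripts to look and compute and a tool call to move; the robot and the scene stay as the last step left them, time stands still between calls to the robot, and variables do not carry over. Pictures are saved under pics/ and viewed, and the job is handed in when it is done.

Besides the shell and the picture viewer there is one more tool, called after "Emit:" as name(argument=value, ...) on one line, values as JSON. drive_tool: Moves the arm, as the interface text tells. Its arguments: {"type":"object","properties":{"plan":{"type":"array"}},"required":["plan"]}

```bash
ls; mkdir -p pics; python3 - <<'E'
from cell import readout, cams, workorder, manip
import cv2
print(readout.observe()); print(manip.grip_depth, [a for a in dir(manip) if a[0]!='_'])
for n in ("scene","top","wrist"):
    d=cams.read_camera(n); cv2.imwrite(f"pics/{n}0.png",d["img"])
    print(n,{k:v for k,v in d.items() if k!="img"})
E
```

```text
pics
{'t': 0.0, 'q': array([ 5.72905911e+01,  5.04040599e+00,  7.86219123e+01, -7.25577922e-04,
        9.64634069e+01, -5.90882441e+00]), 'joint_velocities': array([ 0.05215899,  0.03814645, -0.06993241, -0.00226015,  0.00380374,
       -0.06960691]), 'effort': array([-1.31088676e-03, -3.40181458e+01, -3.02428830e+01,  7.17022154e-02,
        3.27553251e-02, -1.53766396e-04]), 'ee_pos': array([0.24771798, 0.49045429, 0.20431689]), 'orientation': array([-1.79874869e+02, -1.22255542e-02,  1.53199321e+02]), 'ft_force': array([-0.32031912, -0.39462532,  0.06209775]), 'torque': array([0.00578099, 0.01292403, 0.04318047]), 'grip_width': 0.09406332672048832}
0.0188 ['MotionError', 'grip_depth']
scene {'camera_matrix': array([[398.30530576,   0.        , 322.43056381],
       [  0.        , 398.30530576, 199.15308387],
       [  0.        ,   0.        ,   1.        ]]), 'xyz': array([-0.15290791, -0.47905484,  0.59040258]), 'orientation': array([-119.7169787 ,    0.76979389,  -52.5538908 ])}
top {'camera_matrix': array([[490.31465128,   0.        , 313.13137301],
       [  0.        , 490.31465128, 199.73579813],
       [  0.        ,   0.        ,   1.        ]]), 'xyz': array([0.32518337, 0.02445152, 1.48171581]), 'orientation': array([-1.74379651e+02,  6.24360647e-02, -9.15009496e+01])}
wrist {'camera_matrix': array([[334.3615531 ,   0.        , 323.93699677],
       [  0.        , 334.3615531 , 199.8379223 ],
       [  0.        ,   0.        ,   1.        ]]), 'mount': array([[ 7.15743166e-04, -9.62966101e-01, -2.69621541e-01,
         7.69347521e-02],
       [ 9.99999550e-01,  5.21312029e-04,  7.92729806e-04,
        -2.40870901e-04],
       [-6.22814978e-04, -2.69621987e-01,  9.62966041e-01,
        -1.80315668e-01],
       [ 0.00000000e+00,  0.00000000e+00,  0.00000000e+00,
         1.00000000e+00]])}
```

View pics/scene0.png

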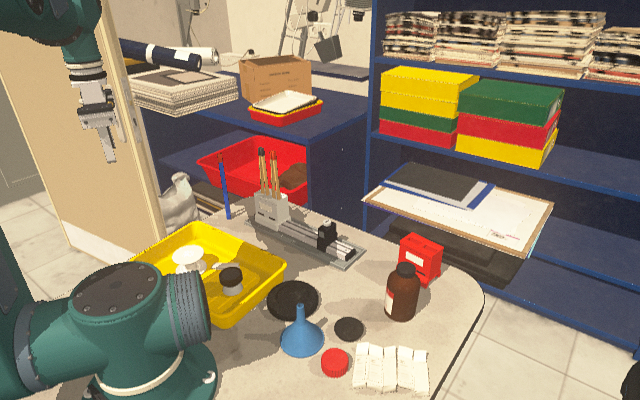

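View pics/top0.png

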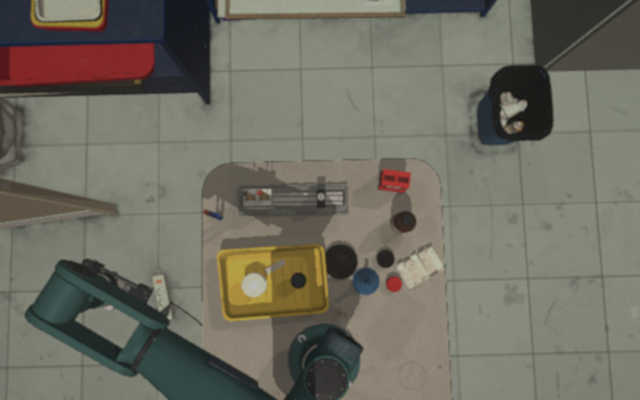

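View pics/wrist0.png

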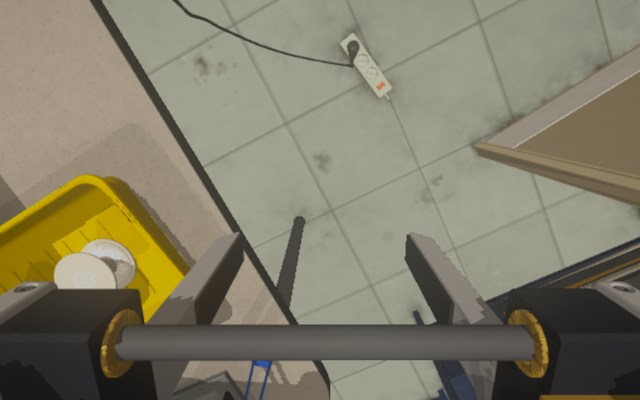

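Scene picture: the red holder is at about (421,260), the bottle at (402,292), and the stop at (327,235). The white holder is at (270,207) with two tongs at (262,160) and (274,165). A blue decoy stands at (225,185). Next I'll enlarge both views.

```bash
cat > h.py <<'E'
import numpy as np, cv2
from scipy.spatial.transform import Rotation as R
from cell import readout, cams
def pose(cam, st=None):
    if "mount" in cam:
        T=np.eye(4); T[:3,:3]=R.from_euler('xyz',st["orientation"],degrees=True).as_matrix(); T[:3,3]=st["ee_pos"]
        M=T@cam["mount"]; return M[:3,:3],M[:3,3]
    return R.from_euler('xyz',cam["orientation"],degrees=True).as_matrix(),np.array(cam["xyz"])
def ray(cam,px,st=None):
    r,p=pose(cam,st); d=r@np.linalg.solve(cam["camera_matrix"],[px[0],px[1],1.]); return p,d
def atz(cam,px,z,st=None):
    p,d=ray(cam,px,st); return p+d*(z-p[2])/d[2]
def proj(cam,X,st=None):
    r,p=pose(cam,st); c=(np.atleast_2d(X)-p)@r; u=c@cam["camera_matrix"].T; return u[:,:2]/u[:,2:]
def tri(rays):
    A=np.zeros((3,3));b=np.zeros(3)
    for p,d in rays:
        d=d/np.linalg.norm(d);P=np.eye(3)-np.outer(d,d);A+=P;b+=P@p
    X=np.linalg.solve(A,b)
    return X,[np.linalg.norm((np.eye(3)-np.outer(d,d)/(d@d))@(X-p)) for p,d in rays]
def crop(img,x0,y0,w,h,s,name):
    cv2.imwrite("pics/"+name,cv2.resize(img[y0:y0+h,x0:x0+w],None,fx=s,fy=s,interpolation=cv2.INTER_CUBIC))
E
python3 - <<'E'
from h import *
s=cv2.imread("pics/scene0.png");t=cv2.imread("pics/top0.png")
crop(s,210,130,160,150,5,"s1.png");crop(s,370,220,90,110,5,"s2.png");crop(t,195,155,250,90,3,"t1.png")
E
```

```text
(no output)
```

View pics/s1.png

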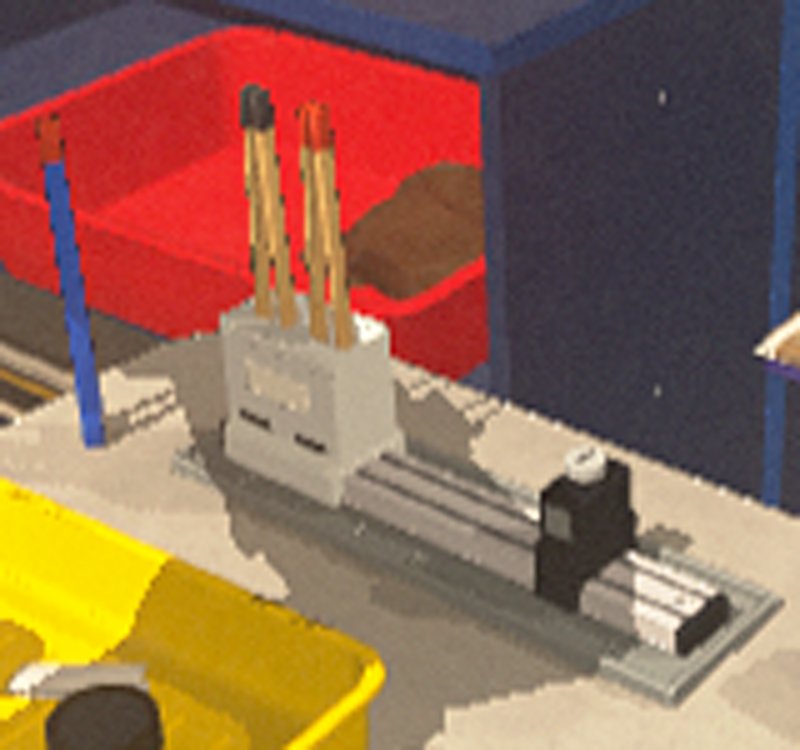

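View pics/s2.png

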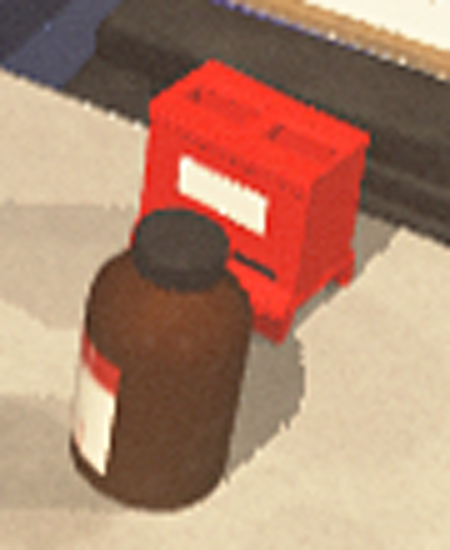

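View pics/t1.png

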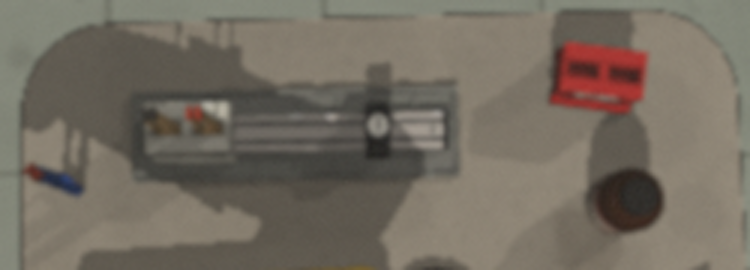

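The candidates for the red-tipped tongs are:
- Wooden with a red tip, crop (317,130), image (273,156), in the white holder's slot nearest the butt face. This one fits the description.
- Wooden with a black tip, crop (257,105), image (261,151), in the outer slot. These stay.
- Blue with a red tip, image (222,160). This is the decoy, since it is blue.

Now rough positions.

```bash
python3 - <<'E'
from h import *
S=cams.read_camera("scene");T=cams.read_camera("top")
t=lambda x,y:(x/3+195-.33,y/3+155-.33)
s=lambda x,y,x0=210,y0=130:(x/5+x0-.4,y/5+y0-.4)
def two(n,a,b):
    X,e=tri([ray(T,a),ray(S,b)]);print(n,X.round(4),np.round(e,4))
# red holder top corners (top crop order: fl, fr(near) ...)
two("red top far-left",t(565,43),s(212,62,370,220))
two("red top far-right",t(648,52),s(370,138,370,220))
two("red top near-left",t(557,88),s(152,104,370,220))
two("red top near-right",t(638,97),s(303,182,370,220))
two("screw",t(377,124),s(586,455))
two("white top near right",t(230,150),s(338,362))
two("white far right",t(230,101),s(388,325))
two("white near-left",t(144,150),s(222,315))
two("redtip",t(195,113),s(316,103))
two("blacktip",t(152,118),s(257,88))
two("cap",t(637,193),s(181,222,370,220))
for n,p in dict(bl=(132,182),br=(455,176),tl=(135,97),tr=(455,80)).items(): print("board",n,atz(T,t(*p),.011).round(4))
for n,p in dict(l1=(235,114),l2=(235,152),r1=(445,110),r2=(445,150)).items(): print("rail",n,atz(T,t(*p),.022).round(4))
E
```

```text
red top far-left [ 0.5477 -0.1832  0.0829] [0.0021 0.0021]
red top far-right [ 0.5365 -0.2623  0.0825] [0.0016 0.0016]
red top near-left [ 0.5051 -0.1749  0.0809] [0.0031 0.0031]
red top near-right [ 0.4937 -0.2513  0.081 ] [0.0019 0.0019]
screw [ 4.746e-01 -2.000e-04  8.140e-02] [0.0021 0.0021]
white top near right [0.453  0.1392 0.0944] [0.0032 0.0032]
white far right [0.4972 0.1407 0.0955] [0.0002 0.0002]
white near-left [0.4545 0.2215 0.0939] [0.0021 0.0021]
redtip [0.4735 0.1589 0.2214] [0.002 0.002]
blacktip [0.4704 0.1959 0.2213] [0.0023 0.0023]
cap [ 0.4001 -0.24    0.1155] [0.0025 0.0025]
board bl [0.4287 0.2472 0.011 ]
board br [ 0.4262 -0.0764  0.011 ]
board tl [0.5144 0.2432 0.011 ]
board tr [ 0.5232 -0.0796  0.011 ]
rail l1 [0.4933 0.1419 0.022 ]
rail l2 [0.4552 0.1426 0.022 ]
rail r1 [ 0.4918 -0.0679  0.022 ]
rail r2 [ 0.4517 -0.0666  0.022 ]
```

Measured heights match the text: holder top about 0.082, white top 0.094, screw 0.081, tips 0.221. The red holder is near (0.521,-0.218) with yaw about -8°. The rack is near (0.474,0.08) with yaw about 0°. I'll raise and turn the tool, then go over the red holder.

Emit:
drive_tool(plan=[0.094,0,0,-0.03,0,0,0.12,0.094,0,0,-0.03,0,0,0.12,0.094,0,0,-0.03,0,0,0.12,0.094,0,0,-0.01,0,0,0.12,0.094,0,0,0,0,0,0.12])

```text
t: 0.67
ee_pos: [0.2487, 0.492, 0.3102]
orientation: [179.6, -0.2, 118.5]
ft_force: [0.6, 0.8, -0.1]
grip_width: 0.0944
```

```bash
cat >> h.py <<'E'
def go(xyz,yaw=None,st=None,n=None):
    """tool-frame total shift to reach xyz (current orientation) and turn about tool z (rad)"""
    st=st or readout.observe(); r=R.from_euler('xyz',st["orientation"],degrees=True)
    d=r.inv().apply(np.array(xyz)-st["ee_pos"])
    tgt=R.from_euler('xyz',[180,0,yaw if yaw is not None else st["orientation"][2]],degrees=True)
    w=(r.inv()*tgt).as_rotvec()
    print("t",round(st["t"],2),"pos",st["ee_pos"].round(4),"ori",st["orientation"].round(2),"F",st["ft_force"].round(1),"grip",st["grip_width"].round(4))
    print("shift tool",d.round(4),"turn",w.round(4))
E
python3 - <<'E'
from h import *
go([.50,-.20,.30],82)
E
```

```text
Traceback (most recent call last):
  File "h.py", line 29, in go
    print("t",round(st["t"],2),"pos",st["ee_pos"].round(4),"ori",st["orientation"].round(2),"F",st["ft_force"].round(1),"grip",st["grip_width"].round(4))
                                                                                                                               ^^^^^^^^^^^^^^^^^^^^^^
AttributeError: 'float' object has no attribute 'round'
```

Emit:
drive_tool(plan=[0.094,0,0,0,0,0,0.12,0.094,0,0,0,0,0,0.12,0.094,0,0,0,0,0,0.12,0.094,0,0,0,0,0,0.12,0.094,0,0,0,0,0,0.02])

```text
t: 1.08
ee_pos: [0.248, 0.4909, 0.3053]
orientation: [-180.0, 0.0, 90.0]
ft_force: [-0.1, -0.1, -0.1]
grip_width: 0.0939
```

```bash
sed -i 's/st\["grip_width"\].round(4)/round(float(st["grip_width"]),4)/' h.py
python3 - <<'E'
from h import *
go([.44,0.02,.31],90)
E
```

```text
t 1.08 pos [0.248  0.4909 0.3053] ori [-1.7999e+02  1.0000e-02  9.0010e+01] F [-0.1 -0.1 -0.1] grip 0.0939
shift tool [-0.4709  0.1919 -0.0046] turn [-0.0001  0.0002  0.0002]
```

Emit:
drive_tool(plan=[0.094,-0.039,0.016,0,0,0,0,0.094,-0.039,0.016,0,0,0,0,0.094,-0.039,0.016,0,0,0,0,0.094,-0.039,0.016,0,0,0,0,0.094,-0.039,0.016,0,0,0,0])

```text
t: 1.5
ee_pos: [0.3278, 0.2967, 0.3054]
orientation: [180.0, -0.0, 90.4]
ft_force: [0.8, -0.4, -0.3]
grip_width: 0.0937
```

Emit:
drive_tool(plan=[0.094,-0.039,0.016,0,0,0,0,0.094,-0.039,0.016,0,0,0,0,0.094,-0.039,0.016,0,0,0,0,0.094,-0.039,0.016,0,0,0,0,0.094,-0.039,0.016,0,0,0,0])

```text
t: 1.92
ee_pos: [0.4075, 0.1039, 0.3057]
orientation: [179.9, -0.0, 90.3]
ft_force: [0.1, 0.1, -0.7]
grip_width: 0.094
```

Emit:
drive_tool(plan=[0.094,-0.039,0.016,0,0,0,0,0.094,-0.039,0.016,0,0,0,0,0.094,0,0,0,0,0,0,0.094,0,0,0,0,0,0])

```text
t: 2.25
ee_pos: [0.4395, 0.027, 0.3049]
orientation: [-179.9, -0.0, 90.0]
ft_force: [-0.1, 0.6, 0.7]
grip_width: 0.0942
```

```bash
python3 - <<'E'
from h import *
go([.52,-.218,.3],82)
d=cams.read_camera("wrist");cv2.imwrite("pics/w1.png",d["img"])
E
```

```text
t 2.25 pos [0.4395 0.027  0.3049] ori [-1.7992e+02 -2.0000e-02  8.9990e+01] F [-0.1  0.6  0.7] grip 0.0942
shift tool [-0.245   0.0806  0.0047] turn [-0.0014 -0.0003  0.1395]
```

View pics/w1.png

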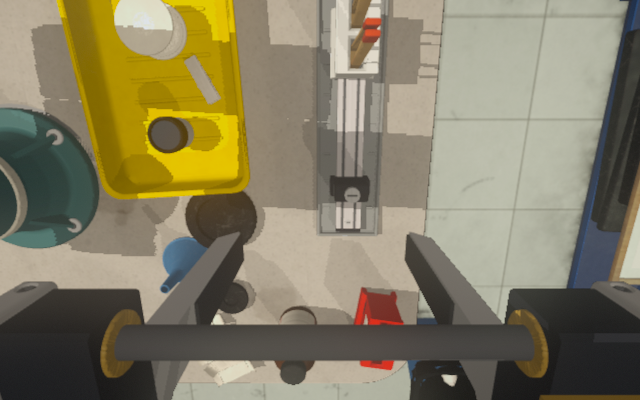

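The view shows the rail at (350,80–230), the white holder at (355,35), and the stop at (350,190). The red holder is at (378,325), partly behind the bar. I'll enlarge the rail.

```bash
python3 - <<'E'
from h import *
i=cv2.imread("pics/w1.png");crop(i,300,0,100,120,5,"w1a.png");crop(i,300,120,100,120,5,"w1b.png")
a=cv2.imread("pics/w1a.png");b=cv2.imread("pics/w1b.png");cv2.imwrite("pics/w1c.png",np.hstack([a,b])[:, :800] if 0 else cv2.resize(np.hstack([a,b]),(800,480)))
E
```

```text
(no output)
```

View pics/w1c.png

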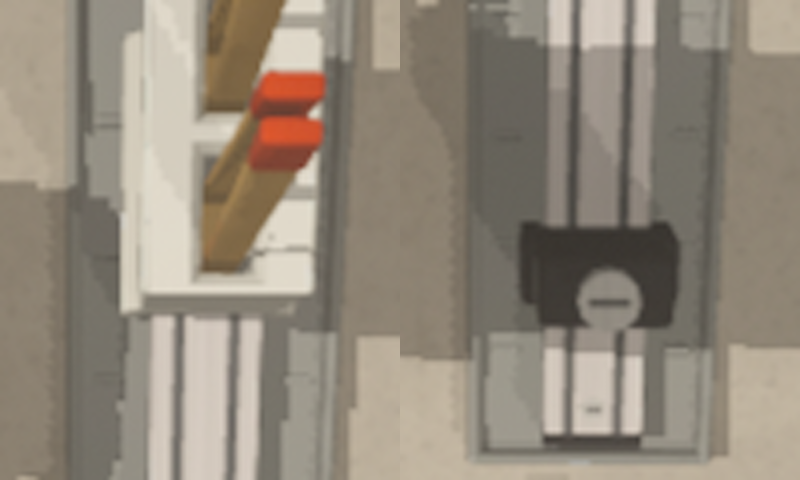

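```bash
python3 - <<'E'
from h import *
st=readout.observe();W=cams.read_camera("wrist");S=cams.read_camera("scene")
L=lambda x,y:(300+x/4-.4,y/4-.4)
Rr=lambda x,y:(300+(x-400)/4-.4,120+y/4-.4)
s=lambda x,y,x0=210,y0=130:(x/5+x0-.4,y/5+y0-.4)
for n,p,z in [("rail l",L(150,330),.022),("rail r",L(264,330),.022),("rail l0",Rr(548,0),.022),("rail r0",Rr(655,0),.022),("rail le",Rr(543,430),.022),("rail re",Rr(643,430),.022),
 ("butt l",L(145,295),.094),("butt r",L(312,293),.094),("white left side",L(145,100),.094),("stopback l",Rr(540,326),.07),("stopback r",Rr(670,326),.07),("stop foot+y l",Rr(522,224),.07),("stop+y r",Rr(672,224),.07),
 ("board l",Rr(470,457),.011),("board r",Rr(712,460),.011),("board tl",L(70,0),.011),("board tr",L(352,0),.011)]:
    print(n,atz(W,p,z,st).round(4))
for n,a,b in [("screw",Rr(610,300),s(586,455)),("butt l",L(145,295),s(338,362)),("butt r",L(312,293),s(388,328))]:
    X,e=tri([ray(W,a,st),ray(S,b)]);print(n,X.round(4),np.round(e,4))
# red holder visible corners
E
```

```text
rail l [0.4572 0.1369 0.022 ]
rail r [0.4946 0.137  0.022 ]
rail l0 [0.4572 0.0891 0.022 ]
rail r0 [0.4933 0.0892 0.022 ]
rail le [ 0.4574 -0.065   0.022 ]
rail re [ 0.4942 -0.0648  0.022 ]
butt l [0.4531 0.1412 0.094 ]
butt r [0.499  0.1418 0.094 ]
white left side [0.4525 0.1898 0.094 ]
stopback l [ 0.4542 -0.0116  0.07  ]
stopback r [ 0.4962 -0.0115  0.07  ]
stop foot+y l [0.4482 0.0219 0.07  ]
stop+y r [0.4956 0.022  0.07  ]
board l [ 0.4302 -0.08    0.011 ]
board r [ 0.522  -0.0809  0.011 ]
board tl [0.431 0.236 0.011]
board tr [0.52   0.2363 0.011 ]
screw [ 0.4763 -0.0006  0.0807] [0.0008 0.0008]
butt l [0.4547 0.1396 0.0937] [0.0023 0.0023]
butt r [0.4989 0.1423 0.0924] [0.0004 0.0004]
```

The rack axis is at x≈0.4757 with yaw≈0. The butt face is at y≈0.1415, and the stop spans y≈-0.0115 to 0.0125, so its value is about 0.049, which is in range. Now over the red holder.

Emit:
drive_tool(plan=[0.094,-0.035,0.0115,0,0,0,0,0.094,-0.035,0.0115,0,0,0,0,0.094,-0.035,0.0115,0,0,0,0,0.094,-0.035,0.0115,0,0,0,0,0.094,-0.035,0.0115,0,0,0,0])

```text
t: 2.82
ee_pos: [0.4978, -0.1452, 0.3061]
orientation: [179.9, 0.0, 90.5]
ft_force: [0.9, -0.1, 0.0]
grip_width: 0.0937
```

Emit:
drive_tool(plan=[0.094,-0.035,0.0115,0,0,0,0,0.094,-0.035,0.0115,0.01,0,0,0.0,0.094,0,0,0.02,0,0,0.12,0.094,0,0,0.02,0,0,0.03,0.094,0,0,0,0,0,0])

```text
t: 3.23
ee_pos: [0.5194, -0.2136, 0.2505]
orientation: [-179.5, -0.2, 81.7]
ft_force: [-0.7, -0.4, -1.8]
grip_width: 0.0938
```

```bash
python3 - <<'E'
from h import *
go([.5208,-.218,.15],81.5)
d=cams.read_camera("wrist");cv2.imwrite("pics/w2.png",d["img"]); crop(d["img"],240,80,200,150,4,"w2a.png")
E
```

```text
t 3.23 pos [ 0.5194 -0.2136  0.2505] ori [-179.53   -0.2    81.72] F [-0.7 -0.4 -1.8] grip 0.0938
shift tool [-0.0045  0.0028  0.1004] turn [-0.0083 -0.0034  0.0038]
```

View pics/w2.png

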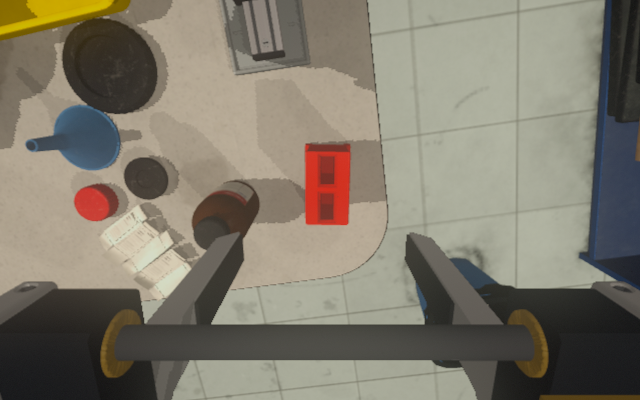

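View pics/w2a.png

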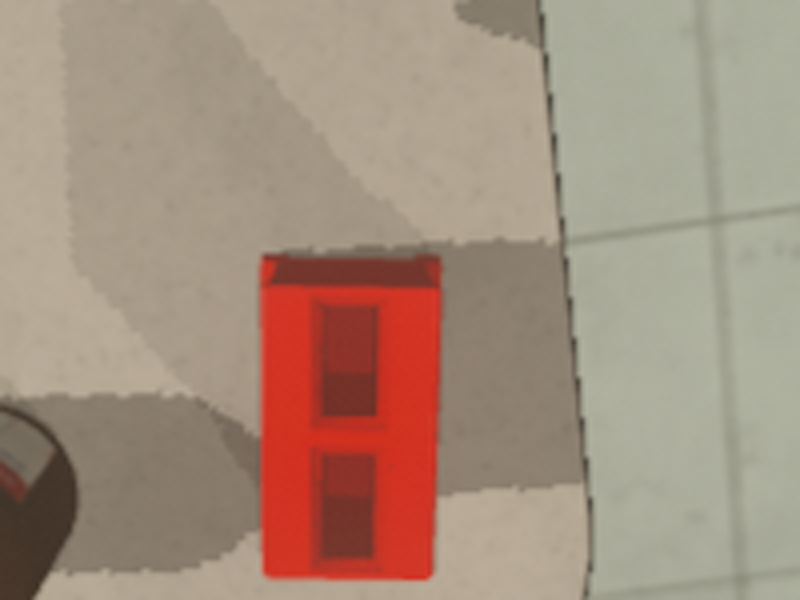

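The holder is seen squarely: top-face corners at (305,152), (350,152), (348,224) and (306,224).

```bash
python3 - <<'E'
from h import *
st=readout.observe();W=cams.read_camera("wrist");S=cams.read_camera("scene")
c=[(262,286),(440,286),(434,578),(265,577)]
px=[(240+x/4-.4,80+y/4-.4) for x,y in c]
P=np.array([atz(W,p,.084,st) for p in px]);print(P.round(4));print("centre",P.mean(0).round(4))
v=(P[0]+P[1]-P[2]-P[3])/2;print("len",np.linalg.norm(v),"yaw off",np.degrees(np.arctan2(-v[0],v[1])),"w",np.linalg.norm(P[0]-P[1]))
s=lambda x,y,x0=370,y0=220:(x/5+x0-.4,y/5+y0-.4)
for a,b in zip(px,[(152,104),(212,62),(370,138),(303,182)]):
    X,e=tri([ray(W,a,st),ray(S,s(*b))]);print(X.round(4),np.round(e,4))
E
```

```text
[[ 0.5059 -0.178   0.084 ]
 [ 0.5518 -0.1845  0.084 ]
 [ 0.5403 -0.2643  0.084 ]
 [ 0.4941 -0.2575  0.084 ]]
centre [ 0.523  -0.2211  0.084 ]
len 0.08044899651624371 yaw off -8.287451830859773 w 0.046387986328110274
[ 0.5057 -0.1781  0.0823] [0.0001 0.0001]
[ 0.5516 -0.1844  0.0815] [0.0006 0.0006]
[ 0.5398 -0.264   0.0818] [0.0012 0.0012]
[ 0.4931 -0.2556  0.0838] [0.0021 0.0021]
```

Emit:
drive_tool(plan=[0.08,-0.0064,0.0041,0.03,-0.008,-0.003,0,0.08,0,0,0.035,0,0,0,0.08,0,0,0.03,0,0,0,0.08,0,0,0.02,0,0,0,0.08,0,0,0,0,0,0])

```text
t: 3.8
ee_pos: [0.5225, -0.221, 0.137]
orientation: [179.9, 0.0, 81.7]
ft_force: [-0.9, -0.1, -0.6]
grip_width: 0.0801
```

```bash
python3 - <<'E'
from h import *
go([.5228,-.2208,.054],81.7)
d=cams.read_camera("wrist");crop(d["img"],220,100,200,150,4,"w3.png")
E
```

```text
t 3.8 pos [ 0.5225 -0.221   0.137 ] ori [1.799e+02 3.000e-02 8.172e+01] F [-0.9 -0.1 -0.6] grip 0.0801
shift tool [0.0003 0.0001 0.083 ] turn [0.0017 0.0006 0.0004]
```

View pics/w3.png

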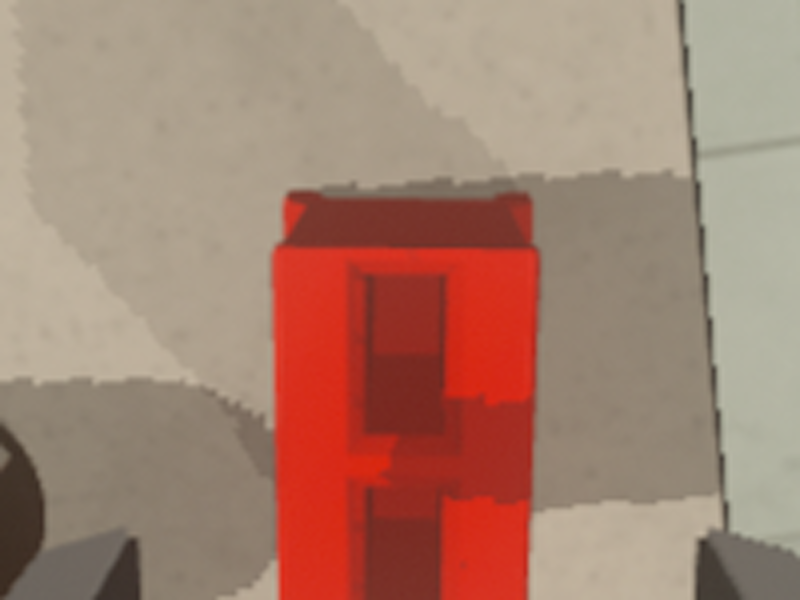

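The fingers straddle the body evenly, so I'll descend and grip.

Emit:
drive_tool(plan=[0.08,0,0,0.03,0,0,0,0.08,0,0,0.03,0,0,0,0.08,0,0,0.023,0,0,0,0.08,0,0,0,0,0,0,0.03,0,0,0,0,0,0])

```text
t: 4.27
ee_pos: [0.5259, -0.2235, 0.0595]
orientation: [179.4, 0.2, 81.6]
ft_force: [0.5, -0.8, 0.3]
grip_width: 0.0763
```

Emit:
drive_tool(plan=[0.03,0,0,0,0,0,0,0.03,0,0,0,0,0,0,0.03,0,0,0,0,0,0,0.03,0,0,0,0,0,0])

```text
t: 4.6
ee_pos: [0.5251, -0.2239, 0.0595]
orientation: [179.5, 0.2, 81.6]
ft_force: [-2.7, 0.1, 1.4]
grip_width: 0.05
```

Emit:
drive_tool(plan=[0.03,0,0,0,0,0,0,0.03,0,0,0,0,0,0,0.03,0,0,0,0,0,0])

```text
t: 4.85
ee_pos: [0.5248, -0.2238, 0.0587]
orientation: [179.5, 0.2, 81.6]
ft_force: [-3.2, 0.5, 6.3]
grip_width: 0.0453
```

Emit:
drive_tool(plan=[0.03,0,0,0,0,0,0,0.03,0,0,-0.01,0,0,0,0.03,0,0,-0.02,0,0,0,0.03,0,0,0,0,0,0])

```text
t: 5.18
ee_pos: [0.5268, -0.2243, 0.0911]
orientation: [179.2, 0.3, 81.6]
ft_force: [0.8, -0.5, -0.8]
grip_width: 0.0449
```

```bash
python3 - <<'E'
from h import *
go([.5228,-.2208,.14],81.7)
d=cams.read_camera("wrist");cv2.imwrite("pics/w4.png",d["img"])
d=cams.read_camera("scene");crop(d["img"],360,180,120,150,4,"s4.png")
E
```

```text
t 5.18 pos [ 0.5268 -0.2243  0.0911] ori [179.16   0.28  81.58] F [ 0.8 -0.5 -0.8] grip 0.0449
shift tool [ 0.0027 -0.0038 -0.049 ] turn [ 0.0147  0.0048 -0.0021]
```

View pics/w4.png

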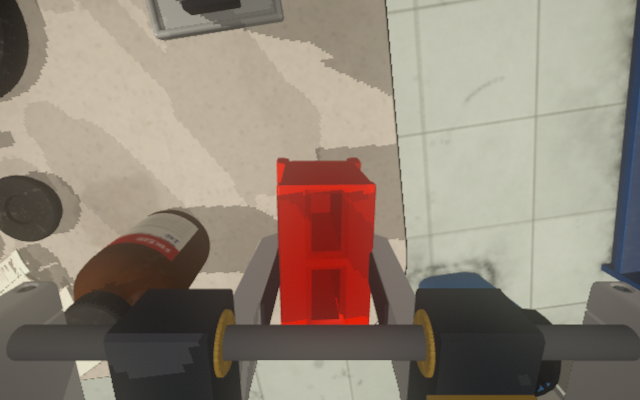

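View pics/s4.png

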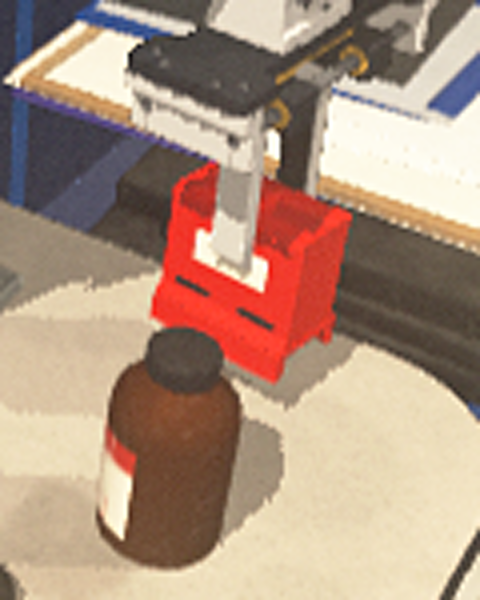

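```bash
python3 - <<'E'
from h import *
s=readout.observe();print(s["q"].round(2),s["joint_velocities"].round(2),s["torque"].round(2))
E
```

```text
[-2.876e+01  1.012e+01  8.629e+01  2.000e-02  8.296e+01 -2.034e+01] [-0.05  0.93  2.04 -0.06  0.23 -0.06] [-0.04  0.1  -0.01]
```

Emit:
drive_tool(plan=[0.03,0,0,-0.03,0,0,0,0.03,0,0,-0.03,0,0,0,0.03,0,0,0,0,0,0,0.03,0,0,0,0,0,0])

```text
t: 5.62
ee_pos: [0.5251, -0.2235, 0.1484]
orientation: [179.4, 0.2, 81.6]
ft_force: [-0.2, -0.2, -1.7]
grip_width: 0.0452
```

```bash
python3 - <<'E'
from h import *
go([.5228,-.2208,.20],90)
s=readout.observe();print(s["q"].round(2),s["joint_velocities"].round(2),s["torque"].round(2))
E
```

```text
t 5.62 pos [ 0.5251 -0.2235  0.1484] ori [179.36   0.22  81.58] F [-0.2 -0.2 -1.7] grip 0.0452
shift tool [ 0.0022 -0.002  -0.0516] turn [ 0.0109  0.0047 -0.1469]
[-2.876e+01  8.110e+00  8.159e+01  1.000e-02  8.962e+01 -2.034e+01] [-0.02  1.65  3.69 -0.18  0.24 -0.07] [-0.05  0.12 -0.02]
```

Emit:
drive_tool(plan=[0.03,0,0,-0.022,0.005,0.002,-0.0735,0.03,0,0,-0.022,0.005,0.002,-0.0735,0.03,0.02,-0.004,0,0,0,0,0.03,0.034,-0.006,0,0,0,0,0.03,0.034,-0.006,0,0,0,0])

```text
t: 6.03
ee_pos: [0.5068, -0.1344, 0.1885]
orientation: [-179.7, -0.1, 89.9]
ft_force: [-0.2, 0.2, -1.5]
grip_width: 0.0453
```

Emit:
drive_tool(plan=[0.03,0.034,-0.006,0,0,0,0,0.03,0.034,-0.006,0,0,0,0,0.03,0.034,-0.006,0,0,0,0,0.03,0.034,-0.006,0,0,0,0,0.03,0.02,-0.003,0,0,0,0])

```text
t: 6.45
ee_pos: [0.4787, 0.0242, 0.1887]
orientation: [-179.6, -0.2, 90.1]
ft_force: [0.5, 0.4, -2.0]
grip_width: 0.0451
```

Emit:
drive_tool(plan=[0.03,0.02,-0.003,0,0,0,0,0.03,0,0,0,0,0,0,0.03,0,0,0,0,0,0])

```text
t: 6.7
ee_pos: [0.4767, 0.0416, 0.1893]
orientation: [-179.7, -0.0, 90.1]
ft_force: [-1.0, -0.7, -0.7]
grip_width: 0.0447
```

```bash
python3 - <<'E'
from h import *
go([.4757,.0635,.13],90)
d=cams.read_camera("wrist");cv2.imwrite("pics/w5.png",d["img"])
d=cams.read_camera("scene");crop(d["img"],220,90,190,180,4,"s5.png")
E
```

```text
t 6.7 pos [0.4767 0.0416 0.1893] ori [-1.7965e+02 -1.0000e-02  9.0130e+01] F [-1.  -0.7 -0.7] grip 0.0447
shift tool [ 0.0218 -0.0006  0.0593] turn [-0.0061 -0.0002  0.0022]
```

View pics/w5.png

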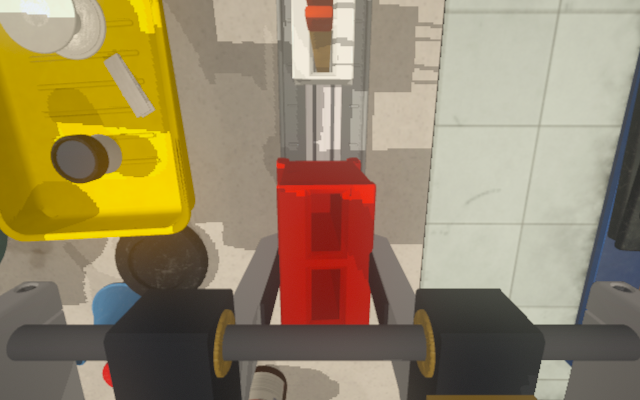

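View pics/s5.png

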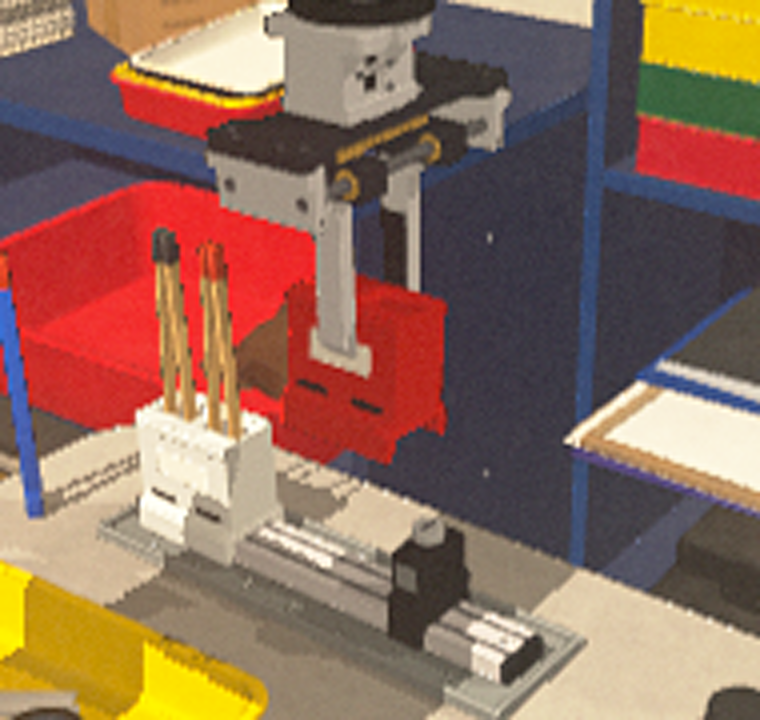

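The holder is held squarely over the rail. Next I'll measure it against the rail in this view.

```bash
python3 - <<'E'
from h import *
st=readout.observe();W=cams.read_camera("wrist");S=cams.read_camera("scene")
crop(W["img"],260,50,130,120,6,"w6.png")
zt=st["ee_pos"][2]+.0253
s=lambda x,y:(x/4+220-.4,y/4+90-.4)
for p in [(277.5,184),(375,184)]: print(atz(W,p,zt,st).round(4))
print(tri([ray(W,(277.5,184),st),ray(S,s(288,284))]))
for v in (90,150):
  pass
E
```

```text
[0.4569 0.0825 0.2153]
[0.5032 0.0825 0.2153]
(array([0.45779072, 0.08329252, 0.21997447]), [np.float64(0.0003363031944435687), np.float64(0.0003363031944435709)])
```

View pics/w6.png

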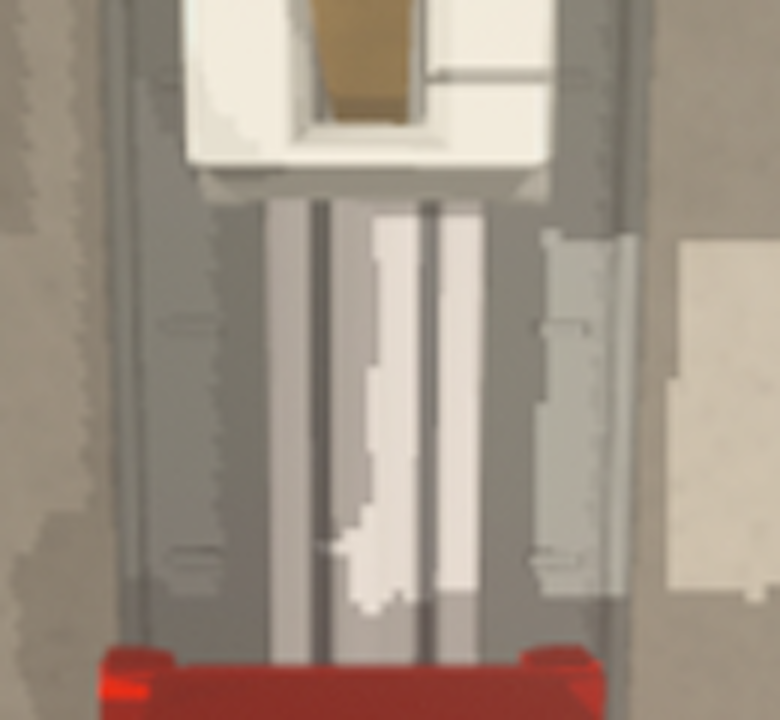

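```bash
python3 - <<'E'
from h import *
st=readout.observe();W=cams.read_camera("wrist")
c=lambda x,y:(x/6+260-.42,y/6+50-.42)
for n,p,z in [("rail",c(271,500),.022),("rail",c(480,500),.022),("rail",c(266,230),.022),("rail",c(485,230),.022),("butt",c(187,163),.094),("butt",c(550,163),.094),("foot",c(103,650),.1306),("foot",c(603,650),.1306),("foot18",c(103,650),.1486),("foot18",c(603,650),.1486)]:
    print(n,atz(W,p,z,st).round(4))
go([.4757,.0635,.13],90)
E
```

```text
rail [0.459  0.0915 0.022 ]
rail [0.4948 0.0914 0.022 ]
rail [0.4589 0.1353 0.022 ]
rail [0.4951 0.1353 0.022 ]
butt [0.4531 0.14   0.094 ]
butt [0.5003 0.1399 0.094 ]
foot [0.445  0.0819 0.1306]
foot [0.5052 0.0819 0.1306]
foot18 [0.4476 0.0845 0.1486]
foot18 [0.5033 0.0845 0.1486]
t 6.95 pos [0.4779 0.04   0.1911] ori [-1.7982e+02 -2.0000e-02  8.9900e+01] F [ 0.4 -0.3 -0.8] grip 0.0453
shift tool [ 0.0235 -0.0021  0.0611] turn [-0.0032 -0.0004 -0.0017]
```

Top centre and foot centre disagree by about 4 mm in x, so the holder may be tilted in the grip. I'll check by overlaying a model.

```bash
python3 - <<'E'
from h import *
st=readout.observe();W=cams.read_camera("wrist");S=cams.read_camera("scene")
def model():
    L=[]
    def box(w,z0,z1,l=.08):
        P=[[sx*w/2,sy*l/2,z] for z in(z0,z1) for sx,sy in((-1,-1),(1,-1),(1,1),(-1,1))]
        for i in range(4): L.extend([(P[i],P[(i+1)%4]),(P[4+i],P[4+(i+1)%4]),(P[i],P[4+i])])
    box(.044,.018,.084);box(.056,0,.018);return L
ims=[]
for tilt,col in ((0,(0,255,0)),(4,(255,255,0))):
    r=R.from_euler('xyz',[0,tilt,0],degrees=True)
    top=np.array([st["ee_pos"][0]+.0005,st["ee_pos"][1]+.001,st["ee_pos"][2]+.0253])
    for n,C in(("w",W),("s",S)):
        im=cv2.resize(C["img"],None,fx=4,fy=4,interpolation=cv2.INTER_CUBIC)
        for a,b in model():
            X=r.apply(np.array([a,b])-[0,0,.084])+top
            p=proj(C,X,st if n=="w" else None)
            q=np.round((p+.5)*4).astype(int);cv2.line(im,tuple(map(int,q[0])),tuple(map(int,q[1])),col,1)
        ims.append(im[560:1320,1000:1600] if n=="w" else im[600:860,1120:1360])
cv2.imwrite("pics/ov_w.png",cv2.resize(np.hstack([ims[0],ims[2]]),(800,507)))
cv2.imwrite("pics/ov_s.png",cv2.resize(np.hstack([ims[1],ims[3]]),(800,433)))
E
```

```text
(no output)
```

View pics/ov_w.png

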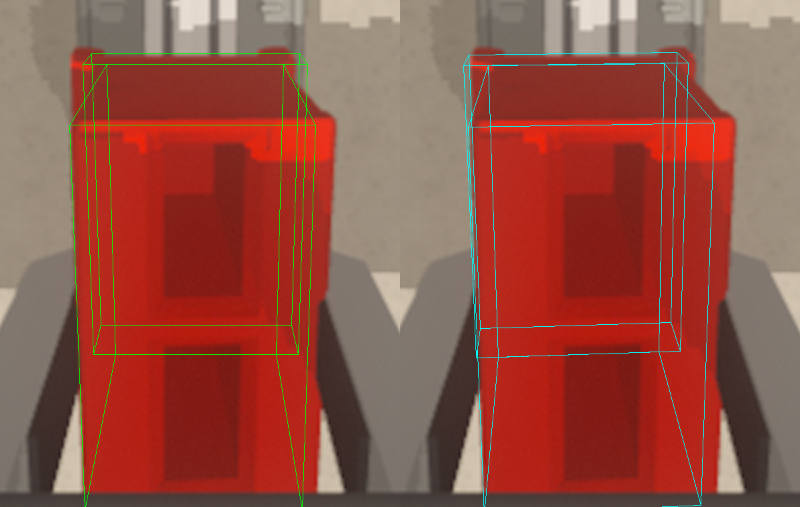

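View pics/ov_s.png

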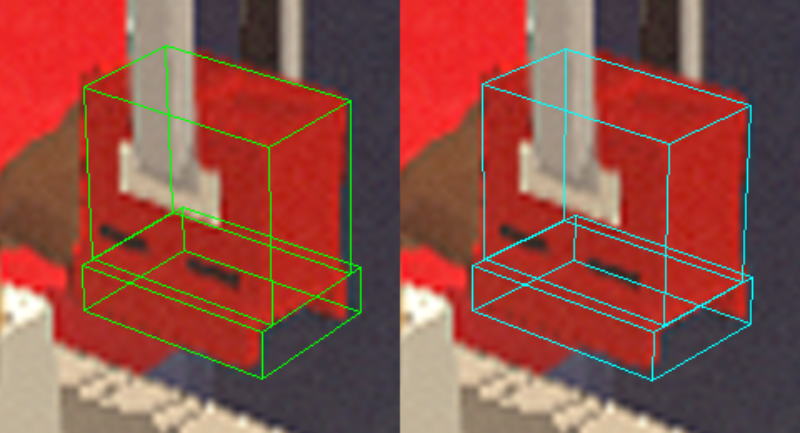

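```bash
python3 - <<'E'
from h import *
S=cams.read_camera("scene")
i=S["img"][145:220,270:345].astype(float);i=np.clip(i*1.5,0,255).astype(np.uint8)
cv2.imwrite("pics/s7.png",cv2.resize(i,None,fx=8,fy=8,interpolation=cv2.INTER_CUBIC))
print(readout.observe()["ee_pos"])
E
```

```text
[0.47804773 0.04030199 0.19162874]
```

View pics/s7.png

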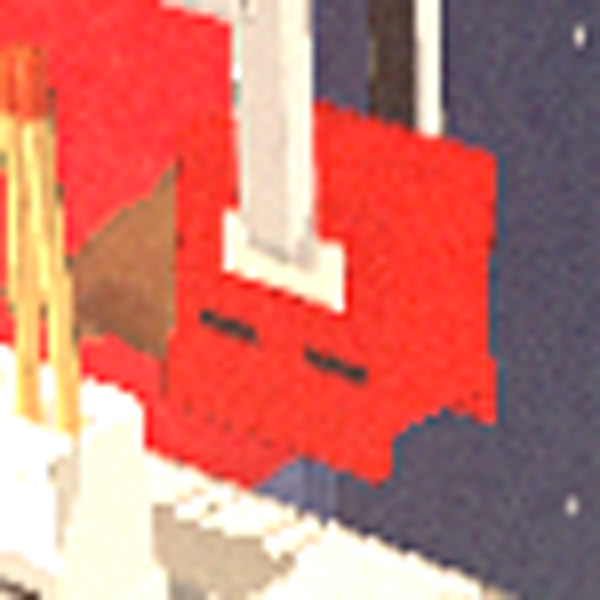

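```bash
cat > fit.py <<'E'
from h import *
from scipy.optimize import least_squares
E
python3 - <<'E'
from fit import *
st=readout.observe();W=cams.read_camera("wrist");S=cams.read_camera("scene")
w=lambda x,y:((1000+x*1.5)/4-.4,(560+y*1.5)/4-.4)
s=lambda x,y:(270+x/8-.44,145+y/8-.44)
ob=[(W,w(72,124),(-22,40,84)),(W,w(335,118),(22,40,84)),(W,w(73,48),(-28,40,0)),(W,w(298,48),(28,40,0)),
(S,s(495,155),(22,-40,84)),(S,s(388,484),(-28,-40,0)),(S,s(495,424),(28,-40,0)),(S,s(178,160),(-22,40,84))]
def res(p):
    r=R.from_rotvec(p[3:]);o=[]
    for C,px,m in ob: o+=list(proj(C,r.apply(np.array(m)/1000)+p[:3],st if C is W else None)[0]-px)
    return o
f=least_squares(res,[.476,.043,.13,0,0,0]);print(f.x[:3].round(4),R.from_rotvec(f.x[3:]).as_euler('xyz',degrees=True).round(2));print(np.array(f.fun).reshape(-1,2).round(1))
print(st["ee_pos"],st["orientation"])
E
```

```text
[0.4763 0.0431 0.1349] [0.52 2.96 0.11]
[[ 2.2 -0.4]
 [-2.8  0.6]
 [ 2.8  0.1]
 [-2.7 -0.7]
 [ 0.5 -0.2]
 [-0.6 -0.2]
 [ 0.7 -1.4]
 [ 0.2 -4.1]]
[0.47804773 0.04030199 0.19162874] [-1.79871445e+02 -3.22150448e-02  8.99228526e+01]
```

A two-view fit confirms about 3.5° of tilt about the rail direction. I'll move along the rail, then counter-tilt the tool.

Emit:
drive_tool(plan=[0.03,0.012,-0.001,0.01,0,0,0,0.03,0.012,-0.002,0.01,0,0,0,0.03,0,0,0,-0.03,0,0,0.03,0,0,0,-0.03,0,0,0.03,0,0,0,0,0,0])

```text
t: 7.62
ee_pos: [0.4741, 0.0652, 0.1717]
orientation: [176.7, -0.0, 90.0]
ft_force: [-0.0, -0.2, -1.9]
grip_width: 0.045
```

Emit:
drive_tool(plan=[0.03,0,0,0,0,0,0,0.03,0,0,0,0,0,0])

```text
t: 7.78
ee_pos: [0.4751, 0.0649, 0.1721]
orientation: [176.7, -0.0, 90.0]
ft_force: [-0.4, -0.2, -1.9]
grip_width: 0.0452
```

```bash
python3 - <<'E'
from fit import *
go([.4757,.0635,.13],90)
st=readout.observe();W=cams.read_camera("wrist");S=cams.read_camera("scene")
crop(W["img"],260,120,130,110,6,"w8.png")
i=S["img"][135:225,250:340].astype(float);i=np.clip(i*1.5,0,255).astype(np.uint8)
cv2.imwrite("pics/s8.png",cv2.resize(i,None,fx=6,fy=6,interpolation=cv2.INTER_CUBIC))
E
```

```text
t 7.78 pos [0.4751 0.0649 0.1721] ori [ 1.7668e+02 -3.0000e-02  8.9980e+01] F [-0.4 -0.2 -1.9] grip 0.0452
shift tool [-0.0014 -0.0018  0.042 ] turn [ 0.058  -0.0006 -0.0003]
```

View pics/w8.png

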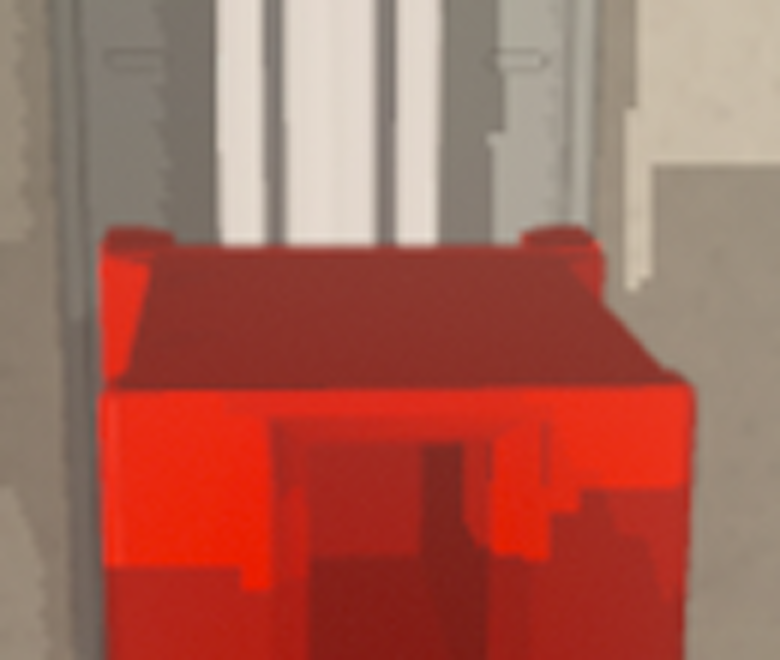

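View pics/s8.png

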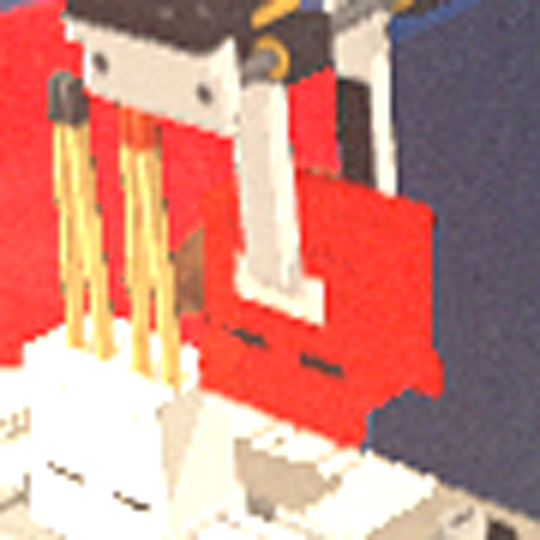

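```bash
python3 - <<'E'
from fit import *
st=readout.observe();W=cams.read_camera("wrist");S=cams.read_camera("scene")
c=lambda x,y:(x/6+260-.42,y/6+120-.42)
s=lambda x,y:(250+x/6-.42,135+y/6-.42)
for n,p,z in [("rail",c(218,200),.022),("rail",c(441,200),.022)]: print(n,atz(W,p,z,st).round(4))
ob=[(W,c(103,386),(-22,40,84)),(W,c(692,386),(22,40,84)),(W,c(103,230),(-28,40,0)),(W,c(600,230),(28,40,0)),
(S,s(434,212),(22,-40,84)),(S,s(363,446),(-28,-40,0)),(S,s(440,392),(28,-40,0))]
def res(p):
    r=R.from_rotvec(p[3:]);o=[]
    for C,px,m in ob: o+=list(proj(C,r.apply(np.array(m)/1000)+p[:3],st if C is W else None)[0]-px)
    return o
f=least_squares(res,[.476,.043,.13,0,0,0]);print(f.x[:3].round(4),R.from_rotvec(f.x[3:]).as_euler('xyz',degrees=True).round(2));print(np.array(f.fun).reshape(-1,2).round(1))
print(st["ee_pos"],st["orientation"])
E
```

```text
rail [0.4578 0.0986 0.022 ]
rail [0.4945 0.0983 0.022 ]
[0.4755 0.0679 0.1179] [-0.03  0.06 -0.67]
[[ 1.4  0.4]
 [-1.5  0.2]
 [ 1.5 -0.5]
 [-1.7 -0.2]
 [-0.3 -1.9]
 [-1.4 -0.3]
 [ 0.7 -1. ]]
[0.47520223 0.06488661 0.1719766 ] [ 1.76680309e+02 -4.02984340e-02  8.99812482e+01]
```

The holder is now level at (0.4755, 0.068), and the rail centre is at x=0.476. Descending.

Emit:
drive_tool(plan=[0.03,0,-0.001,0.03,0,0,0,0.03,0,-0.0017,0.03,0,0,0,0.03,0,-0.001,0.02,0,0,0,0.03,0,0,0,0,0,0,0.03,0,0,0,0,0,0])

```text
t: 8.4
ee_pos: [0.475, 0.065, 0.0907]
orientation: [176.9, -0.0, 90.0]
ft_force: [-0.2, -1.0, -1.9]
grip_width: 0.045
```

```bash
python3 - <<'E'
from fit import *
go([.4757,.065,.068])
W=cams.read_camera("wrist");S=cams.read_camera("scene")
crop(S["img"],240,150,130,130,6,"s9.png");crop(W["img"],260,100,130,110,6,"w9.png")
E
```

```text
t 8.4 pos [0.475  0.065  0.0907] ori [ 1.7686e+02 -3.0000e-02  8.9990e+01] F [-0.2 -1.  -1.9] grip 0.045
shift tool [-0.     -0.0006  0.0227] turn [ 0.0548 -0.0006 -0.    ]
```

View pics/s9.png

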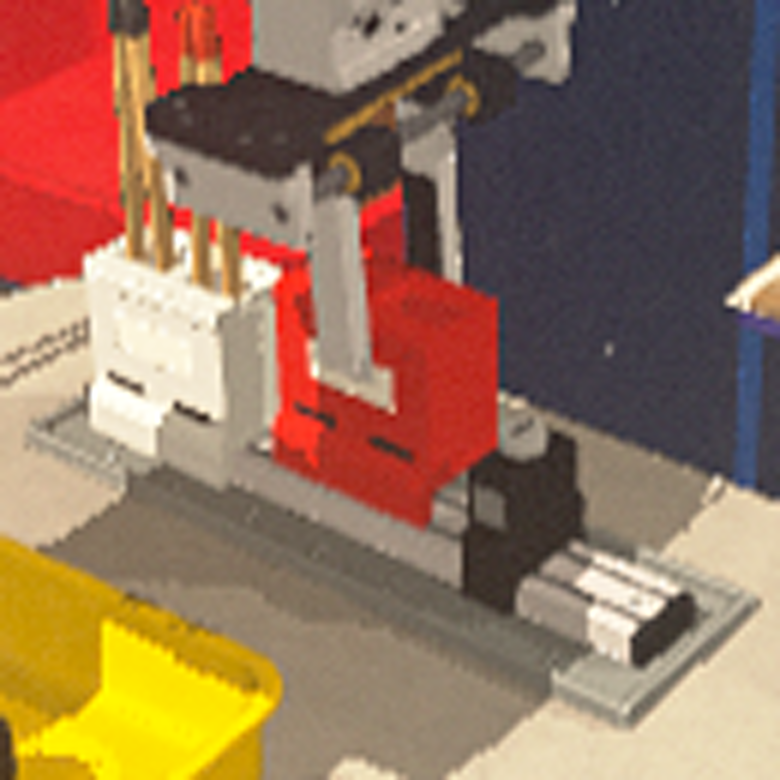

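View pics/w9.png

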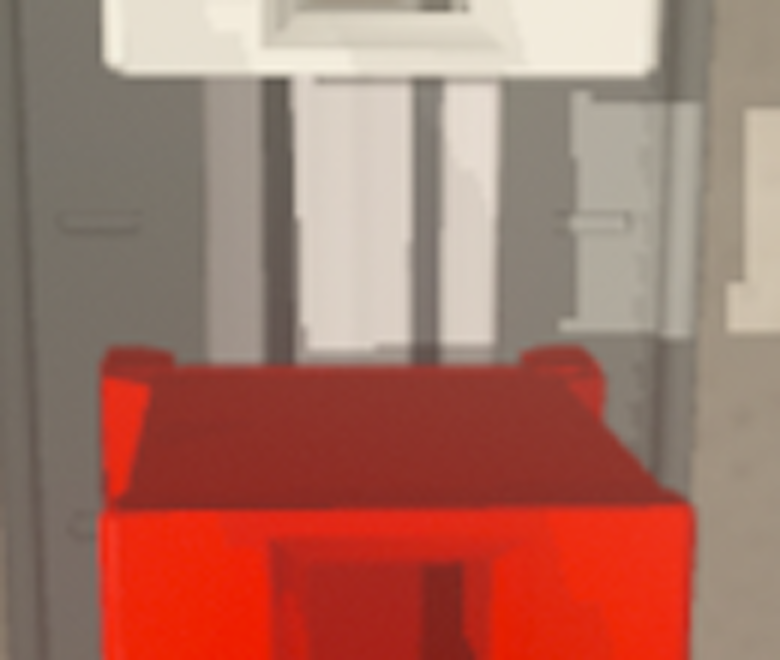

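The skirts straddle the rail, with foot centre at 353 and rail centre at 351 in the crop. Lowering gently.

Emit:
drive_tool(plan=[0.03,0,-0.0006,0.01,0,0,0,0.03,0,-0.0004,0.006,0,0,0,0.03,0,0,0.003,0,0,0,0.03,0,0,0.0,0,0,0])

```text
t: 8.83
ee_pos: [0.4752, 0.0651, 0.0718]
orientation: [176.8, -0.0, 90.0]
ft_force: [-0.2, 0.9, -1.4]
grip_width: 0.0451
```

Emit:
drive_tool(plan=[0.03,0,0,0.002,0,0,0,0.03,0,0,0.001,0,0,0,0.03,0,0,0.001,0,0,0])

```text
t: 9.08
ee_pos: [0.4763, 0.0651, 0.0688]
orientation: [176.7, -0.0, 90.0]
ft_force: [-0.3, -1.2, -1.2]
grip_width: 0.0448
```

Emit:
drive_tool(plan=[0.03,0,0,0.001,0,0,0,0.03,0,0,0.001,0,0,0,0.03,0,0,0,0,0,0])

```text
t: 9.33
ee_pos: [0.4764, 0.0654, 0.0674]
orientation: [176.7, -0.1, 90.0]
ft_force: [-2.2, 0.4, 1.6]
grip_width: 0.0448
```

Emit:
drive_tool(plan=[0.03,0,0,0.001,0,0,0,0.03,0,0,0.001,0,0,0,0.03,0,0,0,0,0,0])

```text
t: 9.58
ee_pos: [0.4765, 0.0654, 0.0673]
orientation: [176.6, -0.1, 90.0]
ft_force: [-5.9, -0.4, 12.6]
grip_width: 0.045
```

Contact at 12.6 N with TCP z 0.067, so it is seated on the rail top. Release.

Emit:
drive_tool(plan=[0.05,0,0,-0.001,0,0,0,0.07,0,0,0,0,0,0,0.075,0,0,0,0,0,0,0.075,0,0,0,0,0,0,0.075,0,0,0,0,0,0])

```text
t: 10.0
ee_pos: [0.4762, 0.065, 0.0653]
orientation: [176.7, -0.0, 90.0]
ft_force: [-0.8, 0.7, -0.2]
grip_width: 0.0726
```

Emit:
drive_tool(plan=[0.075,0,0.001,-0.02,0,0,0,0.075,0,0.002,-0.03,0.02,0,0,0.075,0,0.001,-0.03,0.02,0,0,0.075,0,0,-0.02,0.019,0,0,0.075,0,0,0,0,0,0])

```text
t: 10.42
ee_pos: [0.4793, 0.065, 0.1709]
orientation: [179.5, -0.0, 90.0]
ft_force: [0.8, -0.7, 0.2]
grip_width: 0.0756
```

```bash
python3 - <<'E'
from fit import *
go([.4757,-.04,.16],90)
W=cams.read_camera("wrist");S=cams.read_camera("scene")
crop(S["img"],240,150,130,130,6,"s10.png");cv2.imwrite("pics/w10.png",W["img"])
E
```

```text
t 10.42 pos [0.4793 0.065  0.1709] ori [ 1.7952e+02 -5.0000e-02  8.9990e+01] F [ 0.8 -0.7  0.2] grip 0.0756
shift tool [-0.105  -0.0037  0.0108] turn [ 0.0083 -0.0008 -0.0002]
```

View pics/s10.png

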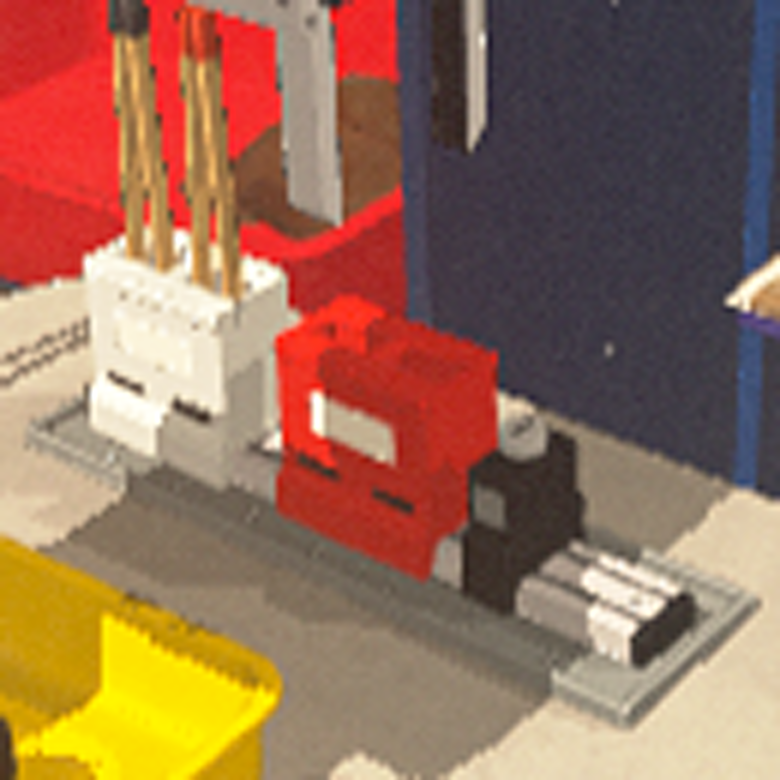

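View pics/w10.png

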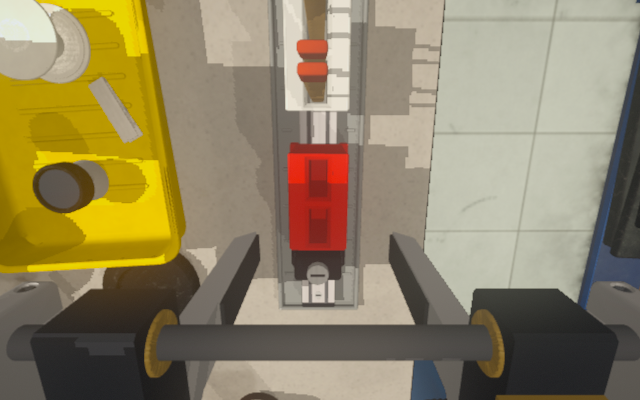

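The red holder is on the rail, with the stop still clear of it at image (330,270). I'll go behind the stop with the fingers closing.

Emit:
drive_tool(plan=[0,-0.03,-0.002,0,0.008,0,0,0,-0.03,-0.0015,0,0,0,0,0,-0.03,0,0,0,0,0,0,-0.02,0,0,0,0,0,0,0,0,0,0,0,0])

```text
t: 10.93
ee_pos: [0.4708, -0.0478, 0.1629]
orientation: [-179.2, 0.0, 89.7]
ft_force: [0.8, 0.9, -0.4]
grip_width: 0.0451
```

Emit:
drive_tool(plan=[0,0,0,0.03,0,0,0,0,0,0,0.03,0,0,0,0,0,0,0.02,0,0,0,0,0,0,0,0,0,0,0,0,0,0,0,0,0])

```text
t: 11.35
ee_pos: [0.4697, -0.0439, 0.0834]
orientation: [-179.2, -0.1, 90.0]
ft_force: [-0.1, -0.2, 1.4]
grip_width: 0.012
```

```bash
python3 - <<'E'
from fit import *
go([.4762,-.045,.045],90)
W=cams.read_camera("wrist");S=cams.read_camera("scene")
crop(S["img"],240,150,130,130,6,"s11.png");cv2.imwrite("pics/w11.png",W["img"])
E
```

```text
t 11.35 pos [ 0.4697 -0.0439  0.0834] ori [-1.7917e+02 -1.2000e-01  9.0030e+01] F [-0.1 -0.2  1.4] grip 0.012
shift tool [-0.0012  0.0071  0.0383] turn [-0.0145 -0.0022  0.0005]
```

View pics/s11.png

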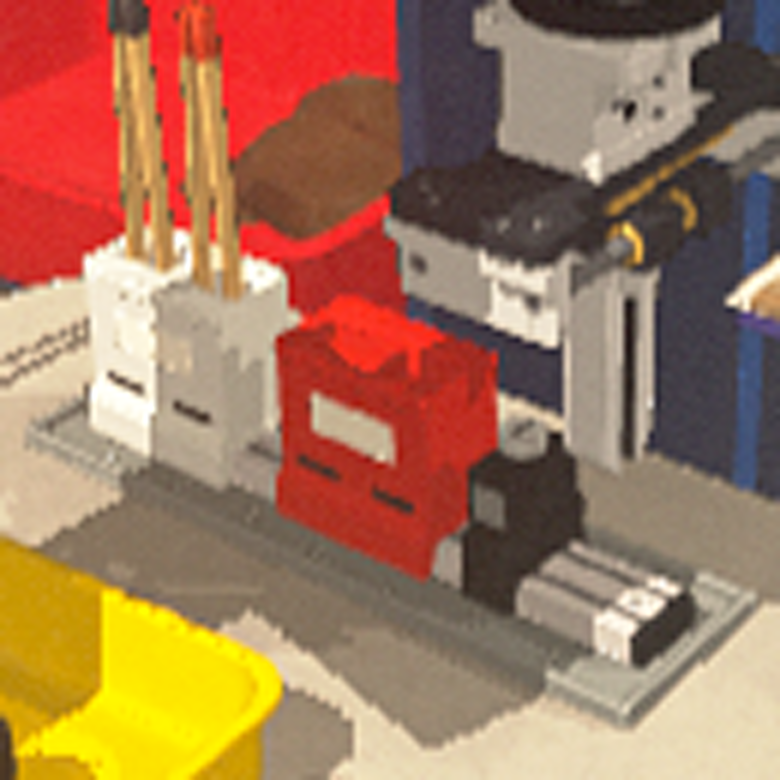

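View pics/w11.png

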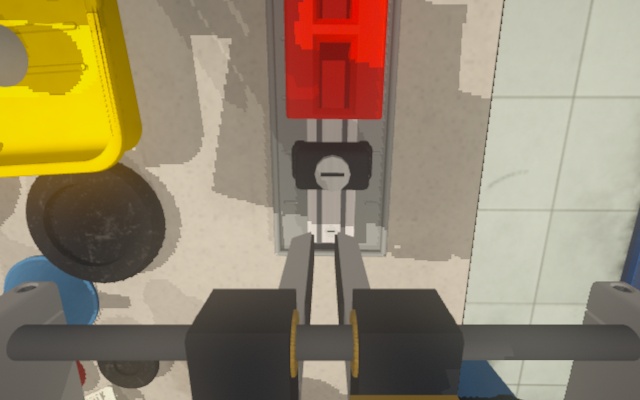

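Fingers are clear behind the stop. Centre and lower.

Emit:
drive_tool(plan=[0,0,0.004,0.02,-0.0145,0,0,0,0,0.002,0.019,0,0,0,0,0.01,0,0,0,0,0,0,0.005,0,0,0,0,0,0,0,0,0,0,0,0])

```text
t: 11.87
ee_pos: [0.4787, -0.0287, 0.0486]
orientation: [179.5, -0.0, 90.1]
ft_force: [0.3, 0.4, -0.4]
grip_width: 0.0009
```

Emit:
drive_tool(plan=[0,0.006,0,0,0,0,0,0,0.006,0,0,0,0,0,0,0.006,0,0,0,0,0,0,0.006,0,0,0,0,0])

```text
t: 12.2
ee_pos: [0.4789, -0.0062, 0.0483]
orientation: [179.5, 0.1, 90.0]
ft_force: [-0.0, -4.1, 3.9]
grip_width: 0.0004
```

Emit:
drive_tool(plan=[0,0.005,0,0,0,0,0,0,0.005,0,0,0,0,0,0,0.005,0,0,0,0,0,0,0.005,0,0,0,0,0])

```text
t: 12.53
ee_pos: [0.4786, 0.0138, 0.0476]
orientation: [179.5, 0.1, 90.0]
ft_force: [2.0, -5.1, 3.2]
grip_width: 0.0007
```

Emit:
drive_tool(plan=[0,0.003,0,0,0,0,0,0,0.003,0,0,0,0,0,0,0.003,0,0,0,0,0])

```text
t: 12.78
ee_pos: [0.4784, 0.0229, 0.0474]
orientation: [179.6, 0.0, 90.0]
ft_force: [1.4, -5.3, 3.8]
grip_width: 0.0004
```

```bash
python3 - <<'E'
from fit import *
go([.4762,.0295,.047],90)
W=cams.read_camera("wrist");S=cams.read_camera("scene")
crop(S["img"],240,150,130,130,6,"s12.png");crop(W["img"],250,0,130,240,2.5,"w12.png")
E
```

```text
t 12.78 pos [0.4784 0.0229 0.0474] ori [1.7958e+02 3.0000e-02 9.0000e+01] F [ 1.4 -5.3  3.8] grip 0.0004
shift tool [ 0.0066 -0.0022  0.0004] turn [ 0.0074  0.0006 -0.0001]
```

View pics/s12.png

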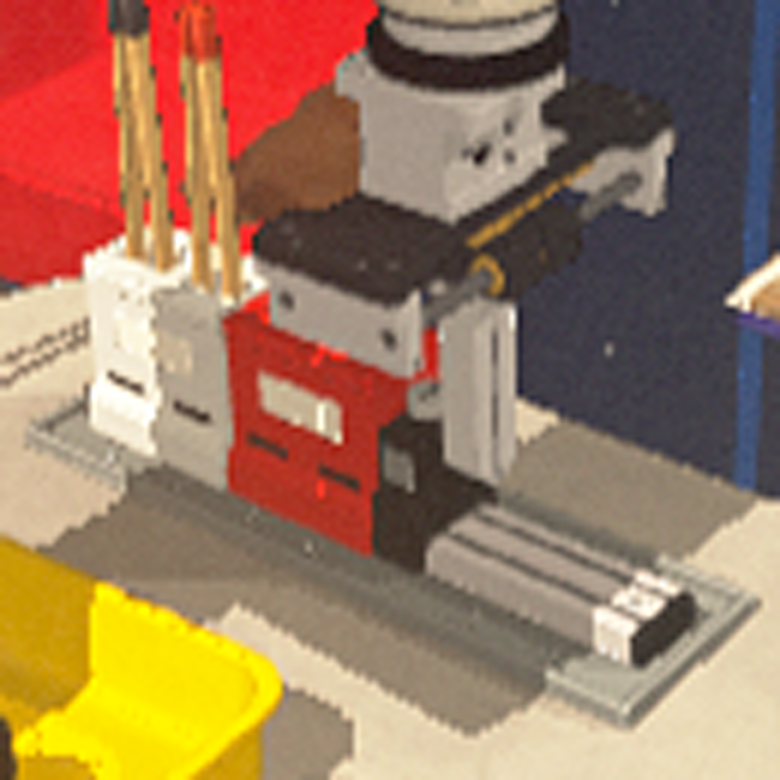

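View pics/w12.png

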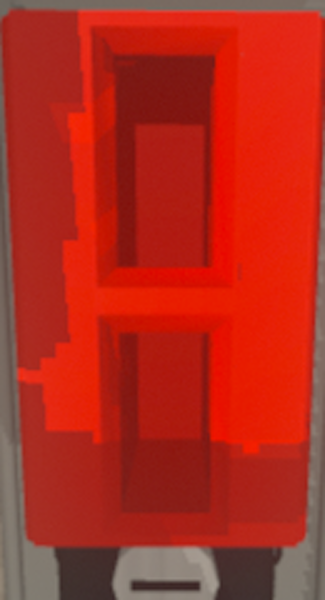

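The red holder is almost against the white one. I'll continue in small steps until the force rises.

Emit:
drive_tool(plan=[0,0.002,0,0,0,0,0,0,0.002,0,0,0,0,0])

```text
t: 13.05
ee_pos: [0.478, 0.0265, 0.047]
orientation: [179.6, 0.0, 90.0]
ft_force: [1.6, -4.4, 2.8]
grip_width: 0.0004
```

Emit:
drive_tool(plan=[0,0.0015,0,0,0,0,0,0,0.0015,0,0,0,0,0])

```text
t: 13.22
ee_pos: [0.478, 0.0273, 0.0471]
orientation: [179.7, 0.3, 90.0]
ft_force: [1.6, -13.6, 3.6]
grip_width: 0.0007
```

Emit:
drive_tool(plan=[0,0.0012,0,0,0,0,0,0,0,0,0,0,0,0])

```text
t: 13.38
ee_pos: [0.478, 0.0272, 0.0471]
orientation: [179.7, 0.5, 90.0]
ft_force: [0.8, -14.0, 3.6]
grip_width: 0.0003
```

Emit:
drive_tool(plan=[0,-0.006,0,0,0,0,0,0,-0.02,0,0,0,0,0,0,0,0,-0.04,0,0,0,0,0,0,-0.04,0,0,0,0,0,0,-0.04,0,0,0])

```text
t: 13.8
ee_pos: [0.4747, 0.0066, 0.1658]
orientation: [-179.9, -0.3, 90.0]
ft_force: [1.7, 0.3, 0.8]
grip_width: 0.0002
```

Emit:
drive_tool(plan=[0.04,0,0,-0.04,0,0,0,0.04,0,0,-0.04,0,0,0,0.04,0.03,0,-0.04,0,0,0,0.04,0.02,0,0,0,0,0,0.04,0,0,0,0,0,0])

```text
t: 14.22
ee_pos: [0.4764, 0.054, 0.2821]
orientation: [179.5, -0.3, 90.3]
ft_force: [-0.1, 0.2, -0.7]
grip_width: 0.0304
```

```bash
python3 - <<'E'
from fit import *
go([.4762,.1615,.30],90)
W=cams.read_camera("wrist");S=cams.read_camera("scene")
crop(S["img"],240,150,130,130,6,"s13.png");cv2.imwrite("pics/w13.png",W["img"])
E
```

```text
t 14.22 pos [0.4764 0.054  0.2821] ori [179.54  -0.3   90.28] F [-0.1  0.2 -0.7] grip 0.0304
shift tool [ 0.1076  0.0004 -0.0173] turn [ 0.008  -0.0052  0.0049]
```

View pics/s13.png

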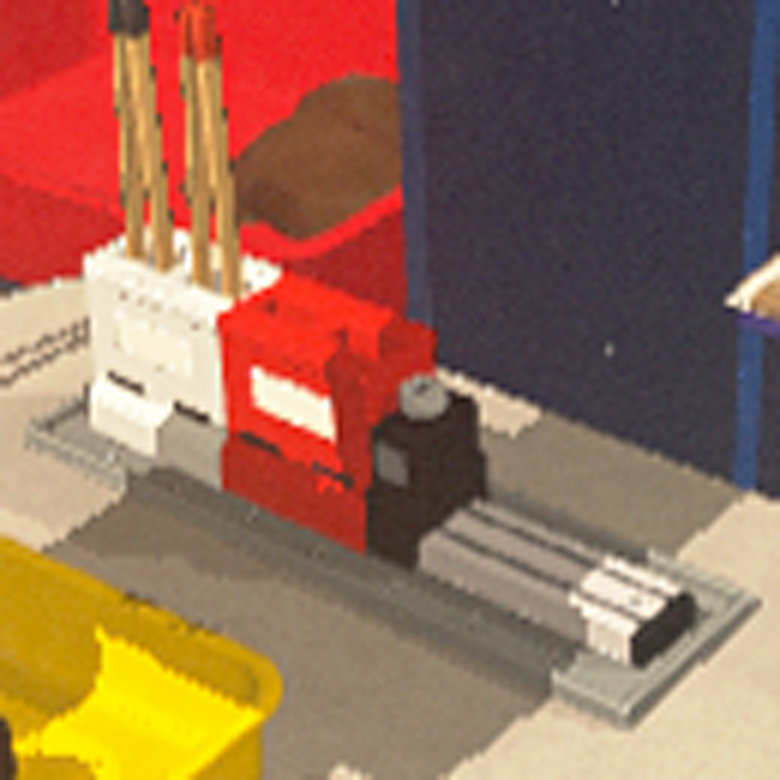

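View pics/w13.png

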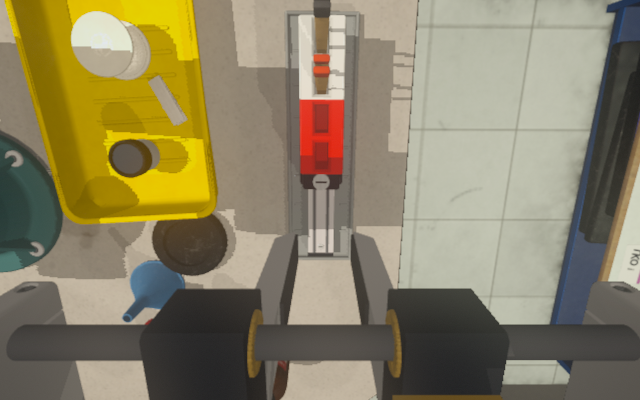

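The row is closed, with no visible gaps. Next I'll measure the red tongs and the slots.

```bash
python3 - <<'E'
from fit import *
i=cv2.imread("pics/w13.png");crop(i,285,0,75,200,4,"w13a.png")
i=cv2.imread("pics/w13.png")[0:100,285:360];j=cv2.imread("pics/w13.png")[95:195,285:360]
f=lambda a:cv2.resize(a,None,fx=5,fy=5,interpolation=cv2.INTER_CUBIC)
cv2.imwrite("pics/w13a.png",np.hstack([f(i),f(j)]))
E
```

```text
(no output)
```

View pics/w13a.png

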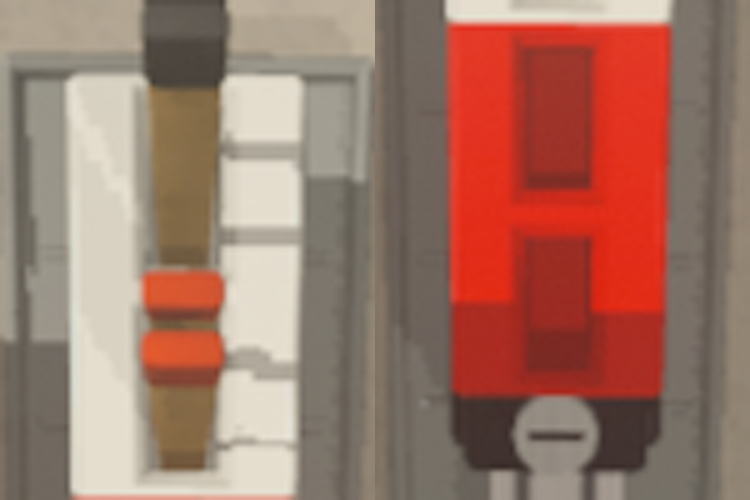

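The red tips are at image (321,58) and (321,70). The red slots' mouths are centred at about (322,118) and (322,155).

```bash
python3 - <<'E'
from fit import *
st=readout.observe();W=cams.read_camera("wrist");S=cams.read_camera("scene")
L=lambda x,y:(285+x/5-.4,y/5-.4)
Q=lambda x,y:(285+(x-375)/5-.4,95+y/5-.4)
for n,p,z in [("tip1a",L(142,292),.218),("tip1b",L(222,292),.218),("tip far edge",L(182,272),.218),("tip near edge",L(182,370),.218),
("arm foot near edge",L(182,470),.094),("slotB l",Q(513,117),.094),("slotB r",Q(603,117),.094),("slotB far",Q(558,35),.094),("slotB near",Q(558,202),.094),
("slotA l",Q(513,300),.094),("slotA r",Q(603,300),.094),("slotA far",Q(558,222),.094),("slotA near",Q(558,380),.094),
("red far l",Q(449,25),.094),("red far r",Q(670,25),.094),("red near l",Q(450,397),.094),("red near r",Q(663,397),.094),("wh far l",L(68,75),.094),("wh far r",L(303,75),.094),("screw",Q(557,435),.081)]:
    print(n,atz(W,p,z,st).round(4))
s=lambda x,y:(240+x/6-.42,150+y/6-.42)
for n,a,b in [("redtip pair",L(182,318),s(198,5)),("red nearL",Q(450,397),s(368,385)),("red near r",Q(663,397),s(435,345))]:
    X,e=tri([ray(W,a,st),ray(S,b)]);print(n,X.round(4),np.round(e,4))
go([.4762,.1615,.30],90)
E
```

```text
tip1a [0.4693 0.1602 0.218 ]
tip1b [0.4801 0.1603 0.218 ]
tip far edge [0.4747 0.1627 0.218 ]
tip near edge [0.4747 0.1505 0.218 ]
arm foot near edge [0.4739 0.1421 0.094 ]
slotB l [0.4646 0.1174 0.094 ]
slotB r [0.4837 0.1174 0.094 ]
slotB far [0.4741 0.1341 0.094 ]
slotB near [0.4741 0.0996 0.094 ]
slotA l [0.4643 0.0785 0.094 ]
slotA r [0.484  0.0786 0.094 ]
slotA far [0.4741 0.0954 0.094 ]
slotA near [0.4742 0.0609 0.094 ]
red far l [0.4513 0.1361 0.094 ]
red far r [0.4975 0.1362 0.094 ]
red near l [0.4502 0.057  0.094 ]
red near r [0.4975 0.0571 0.094 ]
wh far l [0.4514 0.216  0.094 ]
wh far r [0.4976 0.2162 0.094 ]
screw [0.4739 0.0456 0.081 ]
redtip pair [0.4744 0.157  0.2212] [0.0005 0.0005]
red nearL [0.4504 0.0563 0.092 ] [0.0004 0.0004]
red near r [0.4967 0.0571 0.0883] [0.0016 0.0016]
t 14.42 pos [0.4754 0.0502 0.2779] ori [ 1.7996e+02 -7.0000e-02  9.0020e+01] F [-0.4  1.4  0.8] grip 0.0396
shift tool [ 0.1113  0.0009 -0.022 ] turn [ 0.0007 -0.0013  0.0003]
```

Emit:
drive_tool(plan=[0.04,0.03,0,0,0,0,0,0.04,0.03,0,0,0,0,0,0.04,0.03,0,0,0,0,0,0.04,0.02,0.0,0,0,0,0,0.04,0,0,0,0,0,0])

```text
t: 14.83
ee_pos: [0.4754, 0.1625, 0.278]
orientation: [179.9, -0.1, 90.2]
ft_force: [-0.1, -1.3, -0.8]
grip_width: 0.0399
```

Emit:
drive_tool(plan=[0.04,0,0,0,0,0,0,0.04,0,0,0,0,0,0])

```text
t: 15.0
ee_pos: [0.4761, 0.1591, 0.279]
orientation: [179.8, 0.0, 89.9]
ft_force: [-0.1, -0.8, 0.4]
grip_width: 0.0401
```

```bash
python3 - <<'E'
from fit import *
go([.4757,.1605,.24],90)
W=cams.read_camera("wrist");cv2.imwrite("pics/w14.png",W["img"])
go([.4757,.1605,.24],90)
crop(W["img"],240,90,160,140,5,"w14a.png")
E
```

```text
t 15.0 pos [0.4761 0.1591 0.279 ] ori [1.7983e+02 2.0000e-02 8.9950e+01] F [-0.1 -0.8  0.4] grip 0.0401
shift tool [ 0.0014 -0.0005  0.039 ] turn [ 0.003   0.0003 -0.0009]
t 15.05 pos [0.4762 0.1589 0.2794] ori [179.78   0.    89.91] F [ 0.6 -0.8  0.1] grip 0.0397
shift tool [ 0.0016 -0.0007  0.0394] turn [ 0.0038  0.0001 -0.0016]
```

View pics/w14a.png

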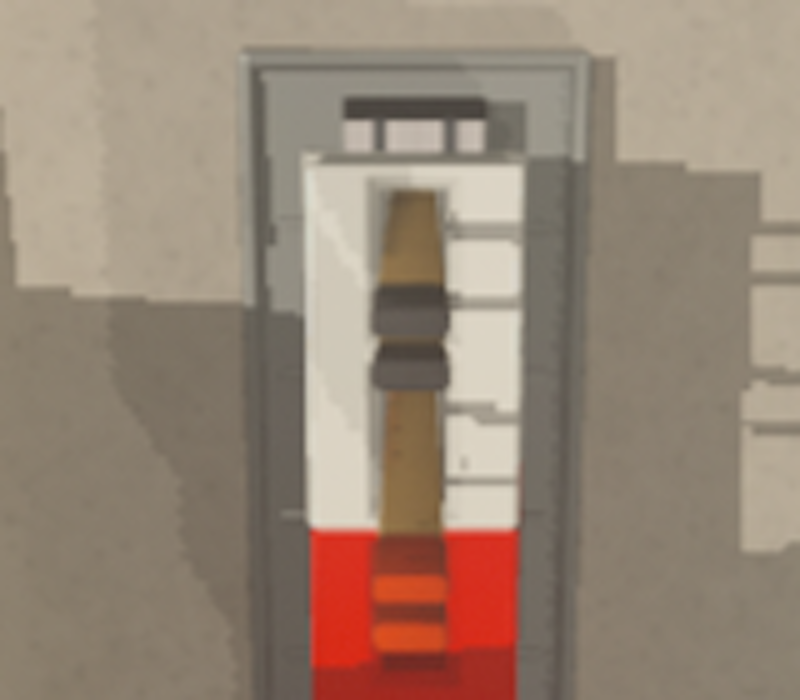

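```bash
python3 - <<'E'
from fit import *
st=readout.observe();W=cams.read_camera("wrist")
c=lambda x,y:(240+x/5-.4,90+y/5-.4)
for n,p,z in [("tip l",c(372,610),.218),("tip r",c(447,610),.218),("far",c(410,573),.218),("near",c(410,652),.218),("butt",c(410,530),.094),("wh far l",c(305,158),.094),("wh far r",c(523,158),.094),("bl tip far",c(410,292),.218),("bl near",c(410,390),.218)]:
    print(n,atz(W,p,z,st).round(4))
print(st["ee_pos"])
E
```

```text
tip l [0.4704 0.1597 0.218 ]
tip r [0.4818 0.1597 0.218 ]
far [0.4762 0.1656 0.218 ]
near [0.4761 0.153  0.218 ]
butt [0.4757 0.1393 0.094 ]
wh far l [0.4536 0.2213 0.094 ]
wh far r [0.5    0.2213 0.094 ]
bl tip far [0.4763 0.2077 0.218 ]
bl near [0.4762 0.1935 0.218 ]
[0.47622445 0.15892213 0.27938778]
```

The tongs are at (0.4761, 0.1593) and the TCP is at (0.4762, 0.1589), so they're aligned. Descend over the tongs.

Emit:
drive_tool(plan=[0.04,0,0,0.03,0.003,0,0,0.04,0,0,0.03,0,0,0,0.04,0,0,0.03,0,0,0,0.04,0,0,0.025,0,0,0,0.04,0,0,0,0,0,0])

```text
t: 15.52
ee_pos: [0.4731, 0.1583, 0.1588]
orientation: [-179.5, 0.1, 89.9]
ft_force: [-0.7, 0.3, -1.1]
grip_width: 0.0402
```

```bash
python3 - <<'E'
from fit import *
go([.4761,.1593,.14],90)
W=cams.read_camera("wrist");S=cams.read_camera("scene")
crop(S["img"],220,100,130,130,6,"s15.png");cv2.imwrite("pics/w15.png",W["img"])
E
```

```text
t 15.52 pos [0.4731 0.1583 0.1588] ori [-1.7946e+02  1.2000e-01  8.9890e+01] F [-0.7  0.3 -1.1] grip 0.0402
shift tool [0.0011 0.0032 0.0188] turn [-0.0093  0.0021 -0.0019]
```

View pics/s15.png

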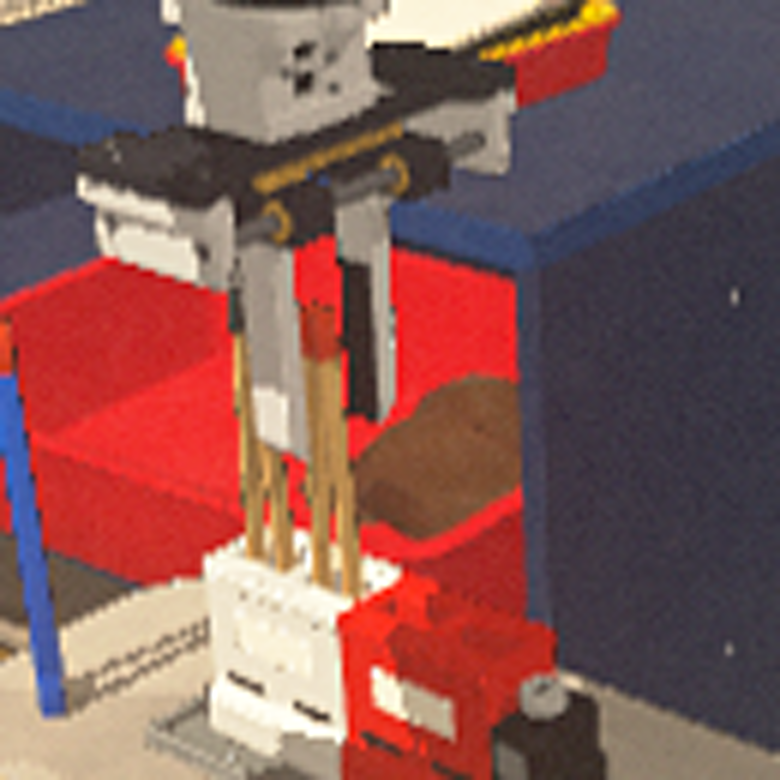

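View pics/w15.png

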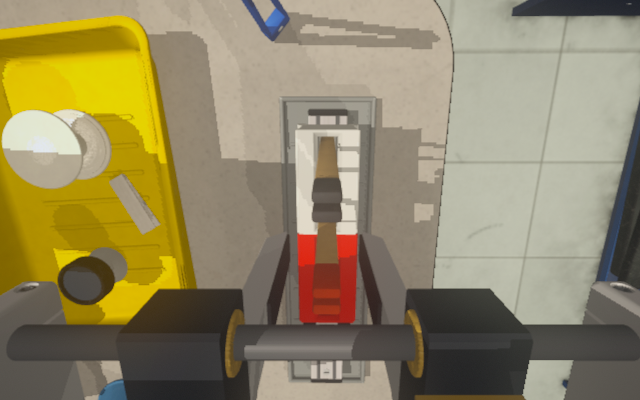

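The fingers straddle the red-tipped tongs. Correct x, go down a little and grip.

Emit:
drive_tool(plan=[0.04,0.001,0.003,0.016,-0.009,0,0,0.04,0,0,0,0,0,0,0.04,0,0,0,0,0,0])

```text
t: 15.87
ee_pos: [0.4804, 0.1611, 0.151]
orientation: [179.2, -0.1, 90.0]
ft_force: [0.1, -0.2, 0.5]
grip_width: 0.0401
```

Emit:
drive_tool(plan=[0.004,0,0,0,0,0,0,0.004,0,0,0,0,0,0,0.004,0,0,0,0,0,0,0.004,0,0,0,0,0,0,0.004,0,0,0,0,0,0])

```text
t: 16.28
ee_pos: [0.4775, 0.1613, 0.1495]
orientation: [179.7, -0.0, 90.0]
ft_force: [-11.6, -0.7, 8.3]
grip_width: 0.0111
```

Emit:
drive_tool(plan=[0.004,0,0,0,0,0,0,0.004,0,0,0,0,0,0])

```text
t: 16.45
ee_pos: [0.4768, 0.1614, 0.1495]
orientation: [179.8, -0.0, 90.0]
ft_force: [-6.6, -0.5, 5.9]
grip_width: 0.0109
```

```bash
python3 - <<'E'
from fit import *
go([.4761,.1593,.14],90)
W=cams.read_camera("wrist");S=cams.read_camera("scene")
crop(S["img"],220,100,130,130,6,"s16.png");crop(W["img"],220,130,200,190,4,"w16.png")
E
```

```text
t 16.45 pos [0.4768 0.1614 0.1495] ori [ 1.7976e+02 -4.0000e-02  9.0020e+01] F [-6.6 -0.5  5.9] grip 0.0109
shift tool [-0.0021 -0.0007  0.0095] turn [ 0.0042 -0.0006  0.0004]
```

View pics/s16.png

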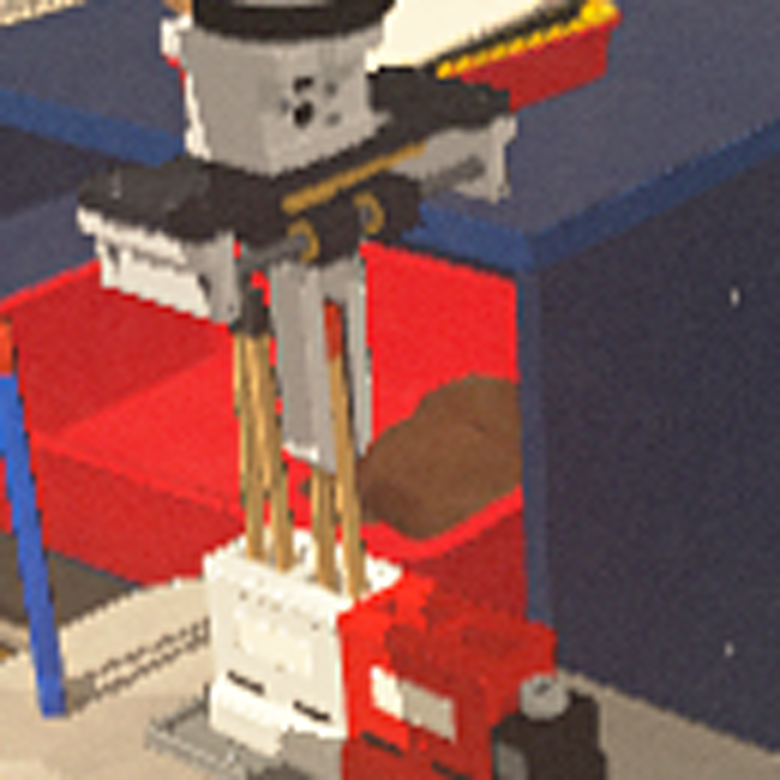

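View pics/w16.png

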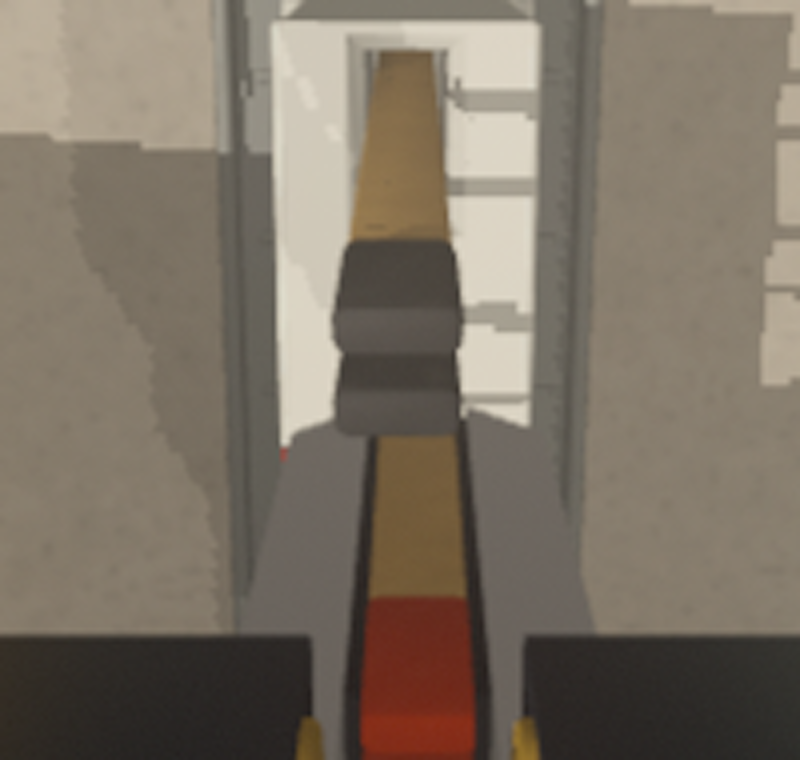

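Gripped, with an opening of 10.9 mm. Lifting.

Emit:
drive_tool(plan=[0.004,0,0,-0.01,0,0,0,0.004,0,0,-0.02,0,0,0,0.004,0,0,-0.025,0,0,0,0.004,0,0,-0.025,0,0,0,0.004,0,0,-0.015,0,0,0])

```text
t: 16.97
ee_pos: [0.4797, 0.1614, 0.2475]
orientation: [179.1, -0.1, 90.0]
ft_force: [0.7, -0.6, 1.3]
grip_width: 0.0109
```

Emit:
drive_tool(plan=[0.004,-0.02,0,0,0,0,0,0.004,-0.02,0,0,0,0,0,0.004,0,0,0,0,0,0,0.004,0,0,0,0,0,0])

```text
t: 17.3
ee_pos: [0.4792, 0.1208, 0.2449]
orientation: [179.2, -0.1, 89.9]
ft_force: [0.3, -0.1, -0.3]
grip_width: 0.0107
```

```bash
python3 - <<'E'
from fit import *
go([.4761,.1203,.24],90)
st=readout.observe()
W=cams.read_camera("wrist");S=cams.read_camera("scene")
crop(S["img"],220,80,150,170,4.5,"s17.png");cv2.imwrite("pics/w17.png",W["img"])
E
```

```text
t 17.3 pos [0.4792 0.1208 0.2449] ori [ 1.7924e+02 -7.0000e-02  8.9910e+01] F [ 0.3 -0.1 -0.3] grip 0.0107
shift tool [-0.0005 -0.0032  0.0048] turn [ 0.0132 -0.0012 -0.0017]
```

View pics/s17.png

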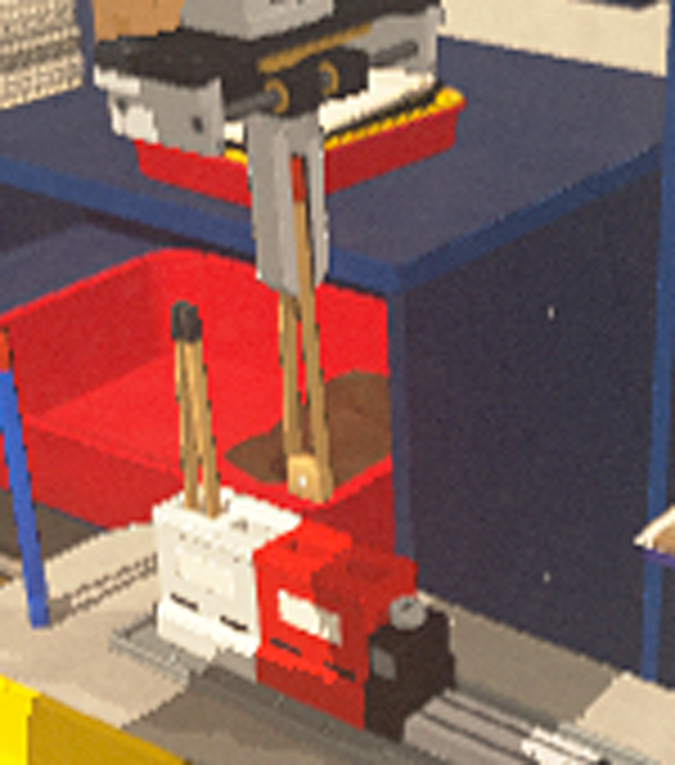

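View pics/w17.png

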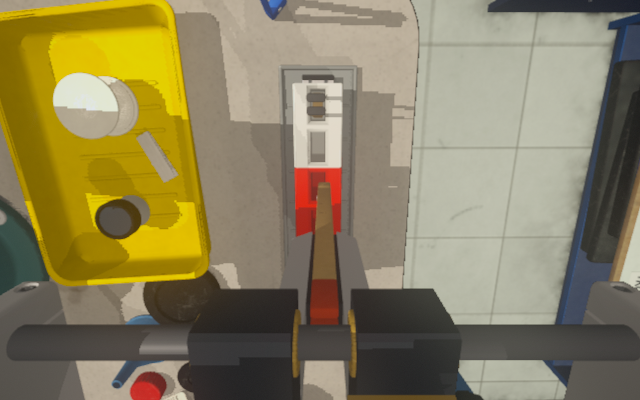

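Emit:
drive_tool(plan=[0.004,-0.0005,-0.003,0,0.01,0,0,0.004,0,0,0,0,0,0,0.004,0,0,0,0,0,0,0.004,0,0,0,0,0,0])

```text
t: 17.73
ee_pos: [0.4756, 0.1211, 0.244]
orientation: [179.9, -0.0, 90.0]
ft_force: [-0.1, -0.4, 0.3]
grip_width: 0.0108
```

```bash
python3 - <<'E'
from fit import *
go([.4761,.1203,.15],90)
W=cams.read_camera("wrist");S=cams.read_camera("scene")
go([.4761,.1203,.15],90)
crop(S["img"],265,100,50,115,6,"s18.png");crop(W["img"],280,50,90,200,4,"w18.png")
a=cv2.imread("pics/s18.png");b=cv2.imread("pics/w18.png");h=600;b=b[:600] ;a=a[:600]
cv2.imwrite("pics/c18.png",np.hstack([a,b]))
cv2.imwrite("pics/w18full.png",W["img"])
E
```

```text
t 17.73 pos [0.4756 0.1211 0.244 ] ori [ 1.7994e+02 -4.0000e-02  9.0040e+01] F [-0.1 -0.4  0.3] grip 0.0108
shift tool [-0.0008  0.0004  0.094 ] turn [ 0.0011 -0.0007  0.0007]
t 17.83 pos [0.4756 0.1209 0.244 ] ori [ 1.7993e+02 -4.0000e-02  9.0020e+01] F [ 0.5 -0.6 -0.7] grip 0.0107
shift tool [-0.0007  0.0004  0.094 ] turn [ 0.0012 -0.0007  0.0004]
```

View pics/c18.png

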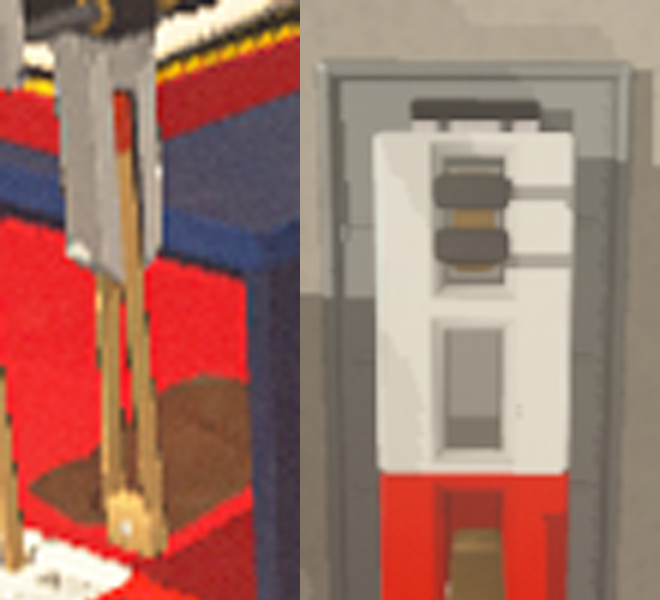

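```bash
python3 - <<'E'
from fit import *
i=cv2.imread("pics/w18full.png");crop(np.clip(i*1.3,0,255).astype(np.uint8),290,150,70,75,8,"w18b.png")
i=cv2.imread("pics/s18.png")
E
```

```text
(no output)
```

View pics/w18b.png

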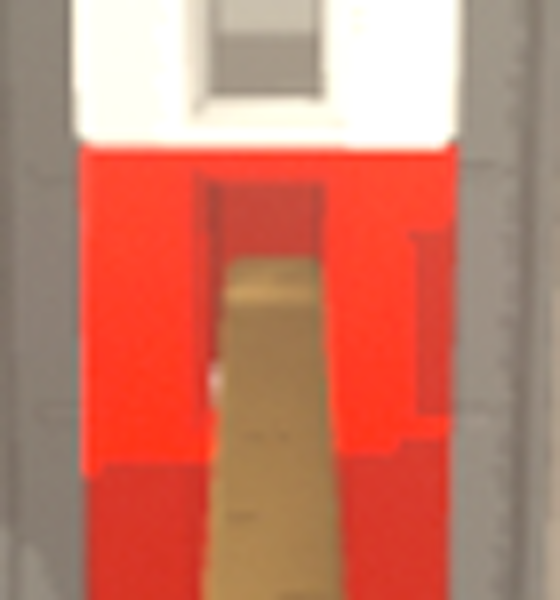

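```bash
python3 - <<'E'
from fit import *
st=readout.observe();W=cams.read_camera("wrist");S=cams.read_camera("scene")
c=lambda x,y:(290+x/8-.44,150+y/8-.44)
for n,p,z in [("foot l",c(228,262),.1225),("foot r",c(320,262),.1225),("slot far outer",c(267,165),.094),("slot l",c(194,300),.094),("slot r",c(340,300),.094),("butt",c(267,148),.094),("tong mid l",c(202,590),.17),("tong mid r",c(345,590),.17)]:
    print(n,atz(W,p,z,st).round(4))
s=lambda x,y:(265+x/6-.42,100+y/6-.42)
# predicted vertical tongs in scene: foot and top, vs observed
p=st["ee_pos"]
for dy in(-.013,.013):
  for dx in (-.006,.006):
    print("pred foot",((proj(S,[p[0]+dx,p[1]+dy,p[2]-.1215])[0]-[265-.42,100-.42])*6).round(0))
print("pred top",((proj(S,[p[0],p[1],p[2]+.0685])[0]-[265-.42,100-.42])*6).round(0))
E
```

```text
foot l [0.4718 0.1311 0.1225]
foot r [0.4824 0.1311 0.1225]
slot far outer [0.4762 0.1371 0.094 ]
slot l [0.467  0.1198 0.094 ]
slot r [0.4855 0.1198 0.094 ]
butt [0.4762 0.1393 0.094 ]
tong mid l [0.4698 0.1079 0.17  ]
tong mid r [0.4842 0.1079 0.17  ]
pred foot [147. 562.]
pred foot [167. 550.]
pred foot [100. 544.]
pred foot [120. 533.]
pred top [104.  98.]
```

Foot is at x=0.477 and the slot at x=0.4763. In y it agrees within 1 mm, well inside the chamfer. Inserting.

Emit:
drive_tool(plan=[0.004,0.0005,-0.0008,0.012,0,0,0,0.004,0,0,0.012,0,0,0,0.004,0,0,0.008,0,0,0,0.004,0,0,0,0,0,0])

```text
t: 18.27
ee_pos: [0.4734, 0.121, 0.2085]
orientation: [-179.8, 0.0, 90.0]
ft_force: [-0.3, -0.2, -0.2]
grip_width: 0.011
```

Emit:
drive_tool(plan=[0.004,0,0,0.005,0,0,0,0.004,0,0,0.005,0,0,0,0.004,0,0,0.005,0,0,0,0.004,0,0,0,0,0,0])

```text
t: 18.6
ee_pos: [0.4744, 0.1211, 0.1959]
orientation: [-180.0, -0.0, 90.0]
ft_force: [0.2, -0.5, -0.3]
grip_width: 0.0109
```

```bash
python3 - <<'E'
from fit import *
go([.4761,.1203,.1495],90)
W=cams.read_camera("wrist");S=cams.read_camera("scene")
a=S["img"][100:220,240:340];b=W["img"][100:300,270:380]
cv2.imwrite("pics/c19.png",np.hstack([cv2.resize(a,(500,600),interpolation=2),cv2.resize(b,(300,545),interpolation=2)] if 0 else [cv2.resize(a,(450,540),interpolation=2),cv2.resize(b,(297,540),interpolation=2)]))
E
```

```text
t 18.6 pos [0.4744 0.1211 0.1959] ori [-1.7997e+02 -2.0000e-02  9.0000e+01] F [ 0.2 -0.5 -0.3] grip 0.0109
shift tool [-0.0008  0.0017  0.0464] turn [-0.0006 -0.0003 -0.0001]
```

View pics/c19.png

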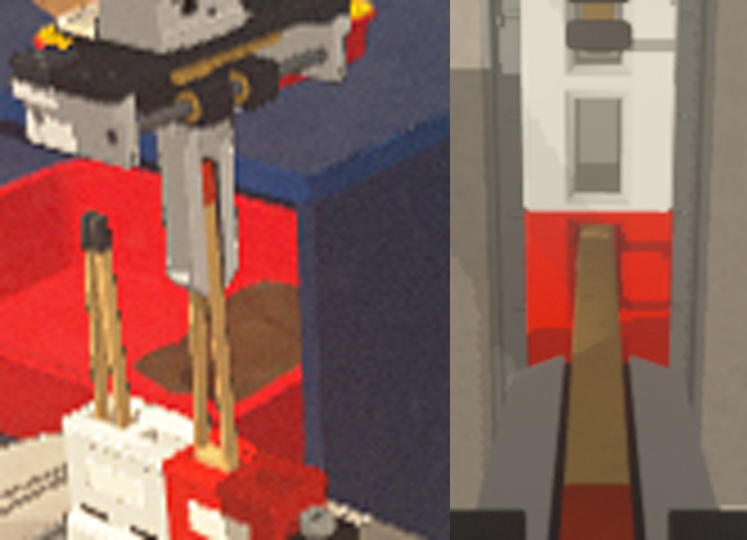

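The foot has entered the slot about 20 mm with no force. Continuing down.

Emit:
drive_tool(plan=[0.004,0,0.001,0.01,0,0,0,0.004,0,0,0.01,0,0,0,0.004,0,0,0.01,0,0,0,0.004,0,0,0.006,0,0,0,0.004,0,0,0,0,0,0])

```text
t: 19.12
ee_pos: [0.4746, 0.121, 0.1584]
orientation: [-179.8, -0.0, 90.0]
ft_force: [0.6, 0.1, 0.3]
grip_width: 0.0106
```

Emit:
drive_tool(plan=[0.004,0,0,0.003,0,0,0,0.004,0,0,0.002,0,0,0,0.004,0,0,0,0,0,0])

```text
t: 19.37
ee_pos: [0.476, 0.1212, 0.1559]
orientation: [179.9, -0.0, 90.0]
ft_force: [-0.5, -1.1, 1.0]
grip_width: 0.011
```

Emit:
drive_tool(plan=[0.004,0,0,0.003,0,0,0,0.004,0,0,0.002,0,0,0,0.004,0,0,0,0,0,0])

```text
t: 19.62
ee_pos: [0.4758, 0.1212, 0.1507]
orientation: [179.9, -0.0, 90.0]
ft_force: [-0.1, 0.8, 0.3]
grip_width: 0.011
```

Emit:
drive_tool(plan=[0.004,0,0,0.001,0,0,0,0.004,0,0,0,0,0,0])

```text
t: 19.78
ee_pos: [0.476, 0.1213, 0.15]
orientation: [179.9, -0.0, 90.0]
ft_force: [0.5, 0.5, -1.2]
grip_width: 0.0109
```

Emit:
drive_tool(plan=[0.004,0,0,0.001,0,0,0,0.004,0,0,0,0,0,0])

```text
t: 19.95
ee_pos: [0.4762, 0.1213, 0.1495]
orientation: [179.9, -0.0, 90.0]
ft_force: [-0.4, 0.5, 2.7]
grip_width: 0.0109
```

Emit:
drive_tool(plan=[0.004,0,0,0.001,0,0,0,0.004,0,0,0,0,0,0])

```text
t: 20.12
ee_pos: [0.4762, 0.1213, 0.1495]
orientation: [179.9, -0.0, 90.0]
ft_force: [-1.4, -0.7, 5.9]
grip_width: 0.0109
```

The feet touch the floor at TCP z 0.1495, the same height as in the white holder. Open slowly and retreat.

Emit:
drive_tool(plan=[0.02,0,0,0,0,0,0,0.04,0,0,0,0,0,0,0.05,0,0,0,0,0,0,0.05,0,0,0,0,0,0,0.05,0,0,0,0,0,0])

```text
t: 20.53
ee_pos: [0.4758, 0.1212, 0.1477]
orientation: [180.0, -0.0, 90.0]
ft_force: [-0.4, -0.3, -0.2]
grip_width: 0.0409
```

Emit:
drive_tool(plan=[0.05,0,0,-0.02,0,0,0,0.05,0,0,-0.03,0,0,0,0.05,0,0,-0.03,0,0,0,0.05,0,0,-0.03,0,0,0,0.05,0,0,-0.03,0,0,0])

```text
t: 20.95
ee_pos: [0.4755, 0.1212, 0.2893]
orientation: [179.9, -0.0, 90.0]
ft_force: [1.2, -0.1, -0.4]
grip_width: 0.0498
```

Emit:
drive_tool(plan=[0.05,-0.03,-0.02,0,0,0,0,0.05,-0.03,-0.02,0,0,0,0,0.05,-0.03,-0.02,0,0,0,0,0.05,0,0,0,0,0,0,0.05,0,0,0,0,0,0])

```text
t: 21.37
ee_pos: [0.4155, 0.0303, 0.2884]
orientation: [179.8, -0.1, 89.8]
ft_force: [-0.4, 0.3, -0.8]
grip_width: 0.0498
```

```bash
python3 - <<'E'
from fit import *
go([.4761,.1203,.1495],90)
W=cams.read_camera("wrist");S=cams.read_camera("scene")
crop(S["img"],230,130,130,150,5,"s20.png");crop(W["img"],310,0,100,200,4,"w20.png")
a=W["img"][0:100,300:420];cv2.imwrite("pics/w20.png",W["img"])
T=cams.read_camera("top");crop(T["img"],195,155,250,90,3,"t20.png")
E
```

```text
t 21.37 pos [0.4155 0.0303 0.2884] ori [ 1.7983e+02 -5.0000e-02  8.9830e+01] F [-0.4  0.3 -0.8] grip 0.0498
shift tool [0.09   0.0599 0.1391] turn [ 0.003 -0.001 -0.003]
```

View pics/s20.png

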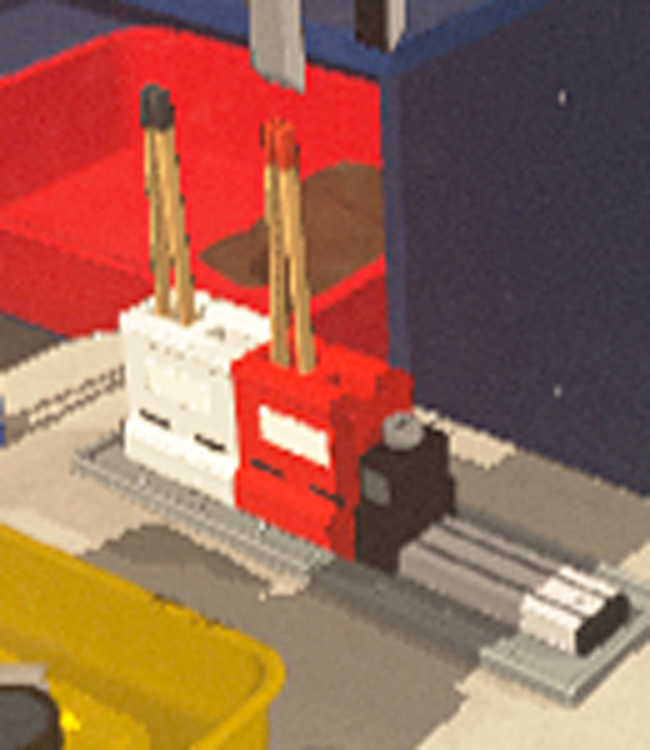

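View pics/w20.png

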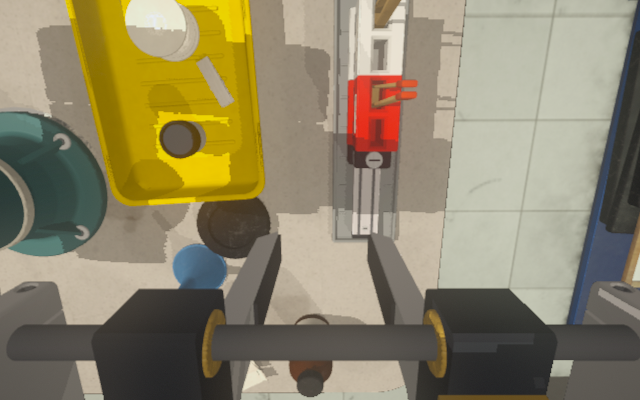

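View pics/t20.png

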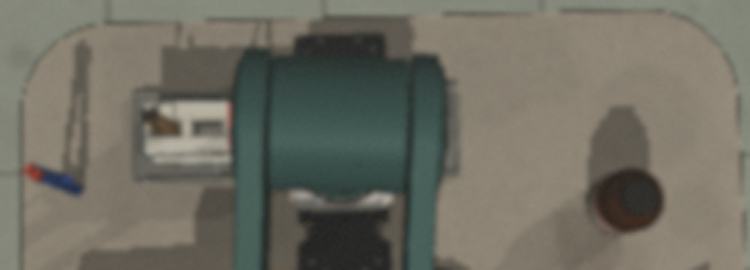

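```bash
python3 - <<'E'
from fit import *
st=readout.observe();W=cams.read_camera("wrist");S=cams.read_camera("scene")
a=W["img"][60:180,335:435];b=S["img"][195:250,265:330]
cv2.imwrite("pics/c21.png",np.hstack([cv2.resize(a,(450,540),interpolation=2),cv2.resize(b,(350,540)[::1],interpolation=2)]))
s=lambda x,y:(230+x/5-.4,130+y/5-.4)
X,e=tri([ray(W,(409,88),st),ray(S,s(280,124))]);print(X,e)
E
```

```text
[0.47883653 0.12155705 0.21800113] [np.float64(0.0010079876216418256), np.float64(0.0010079876216418239)]
```

View pics/c21.png

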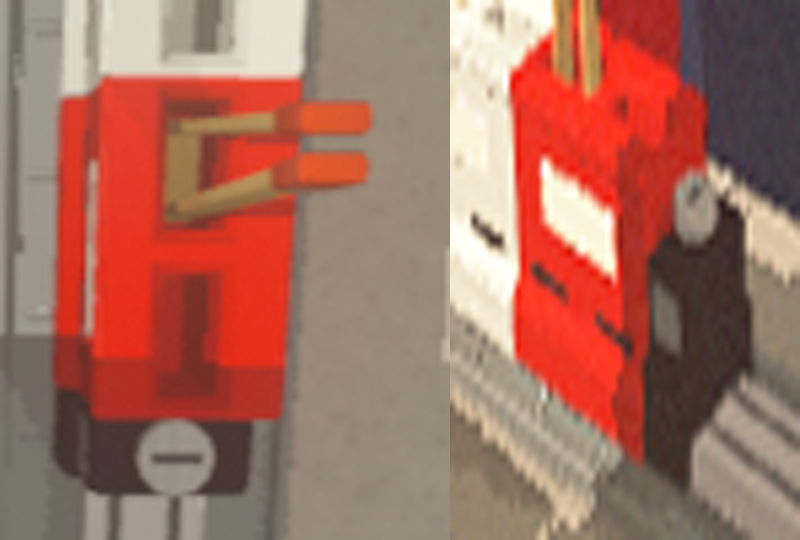

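```bash
python3 -c "
from cell import workorder; print(workorder.hand_in())"
```

```text
the job is handed in; nothing more can be done
None
```

The job is done and handed in at about 21 s, in the order you asked.

- **Red holder:** I set it level over the rail between the white holder and the stop. It had tilted about 3.5° in the grip, so I tilted the tool back before lowering it.
- **Row:** I pushed the stop from behind until the force rose from about 5 N to 14 N and nothing moved further. That closed the red holder against the white one.
- **Red-tipped tongs:** they now stand in the red holder's slot nearest the white holder.

**Last checks:**
- The close-ups show no gap on either side of the red holder. I judged the stop's seam by eye and by the push force only, with no direct measurement and no second push after the tongs went in.
- The tongs' tips measured 0.218 m high, the same as fully down. They lean by less than 1° across the rail.
- The black-tipped tongs stand in the white holder and the brown bottle is where it was.
- The gripper was clear of everything, and the highest force I read was about 14 N.
- Nothing failed. Camera positions varied by 1–2 mm between views, within the stated calibration. One set of tong and slot readings was off by about 4 mm because the arm was still moving, so I measured the tongs again before gripping them.

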